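# Load the desktop laser engraver, latch its sliding guard and start it

## Robot

A 6-joint arm with a two-finger parallel gripper is mounted at the origin on the work surface. World frame = base frame: x ahead of the robot, y to its left, z up, the work surface at z = 0. Lengths are in m, angles in degrees, forces in N, time in s.
With the tool pointing down it reaches from about 0.35 to 0.875 m from the base axis. Payload 4.2 kg.
Tool frame: the origin (TCP) lies on the centre line of the jaws, within the pads' length; the fingertips stand 19 mm ahead of it and the grasp point (between the pads) is the TCP; x points along the fingers, y is the direction in which the jaws open and shut, and the axes are right-handed (so a half turn about x gives the same grasp; the last joint's range is limited). The gripper opens to 87 mm and grips with 3 to 60 N. Pads are 19 mm wide; open, the fingers measure 117 mm over their backs; the gripper's body (75 mm by 190 mm) begins 51 mm behind the grasp point.
Start: joints at [90.39, 22.042, 0.453, 0, -68.411, -14.817], TCP at [0.156, 0.605, 0.242] pointing down, gripper open.
Joint ranges: [-179.83, 179.83], [-69.29, 118.12], [-61.27, 80.66], [-181.25, 117.63], [-171.15, -9.14], [-177.46, 177.46]. Speed limits (degrees/s): [159.86, 159.86, 180, 180, 180, 180].

## Interface

Orientations are given as a 3x3 rotation matrix whose columns are the frame's x, y, z axes.
In Python, from station import r, viewer, job, spotter gives the robot as it stands.
- The arm moves only by the tool play_rows, never from a script. Its argument "commands" is a list of rows, each an object of numbers: "fingers": the gripper command: -1 is fully open, 1 is shut, values between are in proportion; "tx", "ty", "tz": the shift along the tool's x, y, z normalised to -1 to 1, where 1 is 750 mm; "ax", "ay", "az": the turn, a rotation vector about the tool's x, y, z normalised to -1 to 1, where 1 is pi rad. In form: [{"fingers": .., "tx": .., "ty": .., "tz": .., "ax": .., "ay": .., "az": ..}, ...]. A call has 1 to 5 rows; each row is the pose to reach, as a shift and turn from the pose commanded when the call began, along the tool's axes at that moment, turning the shorter way round; what a row does not reach only later rows make up. A row lasts 1/12 s, in which the tool goes at most 41.7 mm and 7.16 degrees, less where a joint would pass 70% of its speed; a pose out of reach is approached as far as the arm can. A call with a number of a shift or a turn outside -1 to 1 is refused whole. A call with a gripper value outside its range is refused whole. The fingers move at their own pace and stop on an object; the grip force is fixed at half the most. Time passes only in rows, so rows that repeat a pose let the fingers close. It gives the time, the measured TCP pose, the force and the opening at its end, in the units of the state.
- r.sense(): the state, without advancing time (a new reading comes with each control period).
- viewer.capture(name): name is "side" or "top" or "wrist"; returns a dict with "image" (384x512x3 uint8, red, green, blue), "fx", "fy", "cx", "cy" (pixels), "dist" ([k1, k2, p1, p2, k3] as OpenCV has them; the pictures are not rectified), "R" (3x3) and "t" (3): a world point X has camera coordinates R X + t; the wrist camera has in their place "mount" (4x4, takes a point from camera to tool coordinates, whose origin is the TCP and whose axes are the tool frame's). Camera axes: x right, y down, z forward; pixel columns grow to the right and rows downward; lengths in m; the calibration is good to about 2 mm. A picture is of the moment at which its call begins: read the wrist's pose just before it. There is no depth.
- job.finish_job(): hands the job in, once; it reports no verdict.
Trained networks look in a picture, given as the dict that the camera call returned (one of the last four; its "shot" number tells which), for a name from the list of things; names that differ only in an ending like _2 or _b are one class to them, and where a whole thing is asked for, a point or a joint stands for the part that bears it (a point fixed in the world has none). Each returns a list of dicts, best first, with "score" (0 to 1); they miss things now and then, are a little off and sometimes report something else, mostly with a low value. They report only what shows in the picture. A call takes as long as a camera call.
- spotter.find_in(name, picture): "uv" ([column, row] in pixels, amid what is visible of it).
- spotter.silhouettes(name, picture): "region" (384x512 bool, what is visible of it) and "uv" ([column, row] in pixels, amid what is visible of it).
The state is a dict: "time_s": time; "joints": joint angles; "joint_velocities": joint speeds; "effort": joint torques, N m; "tcp_pos": TCP position; "ee_rot": TCP orientation; "wrist_force": force on the tool from outside, world axes, zero at the start; "moment": the same for the moment, N m; "gripper_width": opening from 0.0 (shut) to 1.0 (fully open).
Only numpy, scipy, OpenCV 4.12 (cv2) and the standard library are available. Lean on these libraries where they do the work, as an engineer would, in place of code of your own. Each camera call takes 0.05 s, during which the arm holds its last target. There are 200 camera calls.

## Task

Gently lay the plywood blank flat on the two middle slats of the laser engraver's bed, up against its three brass stop pins, its long side along the machine. Push the orange sliding guard fully shut, without slamming it, until the yellow latch clicks down and catches, and switch the fume fan on. Only then press the green start button; leave the other things where they lie.

Things in the scene. Friction and masses are not known exactly. Their poses are not given: they have to be found in the camera images.
- blank: The plywood blank: a plain loose plate of pale plywood, 50 x 90 mm, 9 mm thick, 20 to 40 g, lying flat among two other plates on the 3 mm thick green cutting mat to the robot's right. Origin: centre of its underside; x along the 50 mm side, y along the 90 mm side, z up. Can be taken from above by its 50 mm width
- plate_black: A loose black plate on the mat, size and axes as the blank's. Not wanted: leave it alone
- plate_blue: A loose blue plate on the mat, size and axes as the blank's. Not wanted: leave it alone
- screwdriver: A loose red-handled screwdriver, 170 mm long, lying on the table beyond the mat. Origin under its middle. Leave it alone
- engraver: The white laser engraver, fixed: 270 mm deep (x), 630 long (y). Origin on the table under the middle of its work bay; x to its far side, y to its left, z up. Bay: y -120 to 120 mm, deck at 52 mm, open above, in front and behind while the guard is open. Control tower: y -120 to -250, flat top at 172 mm, with a red emergency stop (not needed) at x 98, y -160, top at 210. Left of the bay: housing, then filter box
- nest (a point): Where the centre of the blank's underside lies when it touches all three pins: on the slat tops, 85 mm above the table, axes as the engraver's; the blank's 90 mm side lies along y. Slats: aluminium strips 6 mm wide, 190 long along x, 35 tall, at y -28 and 28 mm (outer ones at -84, 84) from here. Brass pins 8 mm thick, 12 mm above the slats: two at x 29, y -28 and 28; one at x 0, y -49
- guard (a joint): How far the orange see-through guard is pushed shut, in m: 0 open (parked to the left), grows as it slides to the tower (engraver's -y), 0.232 shut and latched, 0.234 end stop. A tunnel 265 mm long, top at 184 mm; it clears the blank with room to spare. About 2 N of friction; over the last 25 mm the latch adds about 4 to 8 N until it drops. It stays where it is left
- guard_handle (a point): Centre of the guard's handle, 212 mm above the table: a dark bar 110 mm long (engraver's x), 14 wide (y), 16 tall, on two posts 45 mm either side of its middle; 20 mm free below it to the guard's top. Moves with the guard, 50 mm behind (+y) its leading edge, on which a steel striker bar for the latch sits
- latch (a joint): Angle in rad of the yellow spring latch on the tower that reaches over the bay to y = -75 mm, 188 to 208 mm above the table, at the middle of the engraver's depth. 0 is down; the guard's striker lifts it to about 0.12 in passing under its nose, then it drops back to 0 behind the striker with a click and holds the guard
- start_top (a point): Middle of the top face of the green start button on the tower, 26 mm in diameter, facing up, about 194 mm above the table when out
- start (a joint): Travel of the start button, in m: 0 out, 0.006 fully pressed, which takes about 5 N straight down; it springs back when let go
- fan_tip (a point): Centre of the blue ball, 18 mm in diameter, on the fume fan's toggle lever on the tower, 40 mm from its pivot, which lies 182 mm above the table. When off it leans to the engraver's near side (-x)
- fan (a joint): Angle of the fan's toggle lever in rad: 0 off (leaning 0.45 to the engraver's -x), 0.9 fully on (leaning 0.45 to its +x). Takes about 1.3 N at the ball and stays where it is left

How it is judged:
By the outcome, as a careful person would: the job done as asked, in the order asked, and still so for the second after the job is handed in, with the robot touching nothing.
It also fails if it takes over 58 s, if anything falls off the work surface, if the arm or the gripper's body presses on something with over 40 N, if the wrist force passes 120 N, or if a joint passes its speed limit or range.

## Working session

There is one attempt and no reset: what is moved stays moved. The work goes in short steps, Python scripts to look and compute and a tool call to move; the robot and the scene stay as the last step left them, time stands still between calls to the robot, and variables do not carry over. Pictures are saved under pics/ and viewed, about 8 in all and at most 12, crops included, and the job is handed in when it is done.

Besides the shell and the picture viewer there is one more tool, called after "Emit:" in YAML: its name, and indented under it one key for each argument. play_rows: Moves the arm, as the interface text tells. Its arguments: {"type":"object","properties":{"commands":{"type":"array"}},"required":["commands"]}

```bash
ls; mkdir -p pics
cat > h.py <<'E'
import numpy as np, cv2
from station import r, viewer, job, spotter
def K(p): return np.array([[p['fx'],0,p['cx']],[0,p['fy'],p['cy']],[0,0,1.]])
def ext(p,s=None):
    if 'R' in p: return np.array(p['R']),np.array(p['t'])
    M=np.array(p['mount']);Rt=np.array(s['ee_rot']);pt=np.array(s['tcp_pos'])
    Rc=Rt@M[:3,:3];c=Rt@M[:3,3]+pt
    return Rc.T,-Rc.T@c
def onz(p,uv,z,s=None):
    R,t=ext(p,s);uv=np.array(uv,float).reshape(-1,1,2)
    n=cv2.undistortPoints(uv,K(p),np.array(p['dist'])).reshape(-1,2)
    d=np.c_[n,np.ones(len(n))]@R; c=-R.T@t
    return c+d*((z-c[2])/d[:,2])[:,None]
def proj(p,X,s=None):
    R,t=ext(p,s)
    return cv2.projectPoints(np.array(X,float).reshape(-1,1,3),cv2.Rodrigues(R)[0],t,K(p),np.array(p['dist']))[0].reshape(-1,2)
def save(p,n): cv2.imwrite('pics/%s.png'%n,p['image'][...,::-1])
E
python3 - <<'E'
from h import *
np.set_printoptions(precision=4,suppress=True)
s=r.sense();print(s['tcp_pos'],s['ee_rot'])
ims=[]
for c in('top','side'):
    p=viewer.capture(c);ims.append(p['image']);save(p,c+'0')
    R,t=ext(p);print(c,-R.T@t)
    for n,z in(('blank',.012),('plate_black',.012),('plate_blue',.012),('guard_handle',.220),('fan_tip',.2),('start_top',.194),('latch',.2),('engraver',.17)):
        for q in spotter.find_in(n,p)[:2]: print(n,np.round(q['uv'],1),round(q['score'],2),onz(p,q['uv'],z)[0])
E
```

```text
pics
[0.1555 0.6048 0.2404] [[-0.0004 -0.2493 -0.9684]
 [-0.0022 -0.9684  0.2493]
 [-1.      0.0022 -0.0001]]
top [ 0.4535 -0.0563  1.0319]
blank [395.8 209. ] 0.6 [ 0.512  -0.4015  0.012 ]
blank [224.3 200.9] 0.26 [0.5434 0.0553 0.012 ]
plate_black [360.2 242. ] 0.77 [ 0.427  -0.3024  0.012 ]
plate_blue [352.8 188.7] 0.95 [ 0.5688 -0.2893  0.012 ]
guard_handle [ 63. 205.] 0.92 [0.5231 0.386  0.22  ]
start_top [253.7 229.4] 0.66 [ 0.4637 -0.0282  0.194 ]
start_top [395.7 209.1] 0.63 [ 0.5013 -0.3397  0.194 ]
latch [220.7 203.8] 0.68 [0.5206 0.0427 0.2   ]
engraver [137. 208.] 0.74 [0.5172 0.2382 0.17  ]
side [0.3925 0.6482 0.7172]
blank [296.1 172.2] 0.76 [ 0.5086 -0.3798  0.012 ]
plate_black [314.3 182.4] 0.44 [ 0.4393 -0.3342  0.012 ]
plate_blue [270.  179.3] 0.62 [ 0.5887 -0.3158  0.012 ]
guard_handle [218. 342.] 0.68 [0.5169 0.3928 0.22  ]
fan_tip [254.  176.9] 0.42 [ 0.5781 -0.0592  0.2   ]
fan_tip [214.4 181.2] 0.27 [ 0.6698 -0.0173  0.2   ]
start_top [294.9 191.6] 0.47 [ 0.4684 -0.0315  0.194 ]
latch [265.2 201.3] 0.64 [0.5284 0.0295 0.2   ]
latch [214.7 181.9] 0.23 [ 0.6681 -0.0147  0.2   ]
engraver [242.9 302.7] 0.85 [0.5103 0.2854 0.17  ]
```

Run:
```python
import cv2
a=cv2.imread('pics/top0.png');cv2.imwrite('pics/top0b.png',cv2.resize(a[100:310,30:430],None,fx=2,fy=2,interpolation=cv2.INTER_CUBIC))
a=cv2.imread('pics/side0.png');cv2.imwrite('pics/side0b.png',cv2.resize(a[130:384,120:390],None,fx=2.3,fy=2.3,interpolation=cv2.INTER_CUBIC))
```

```text
(no output)
```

View pics/top0b.png

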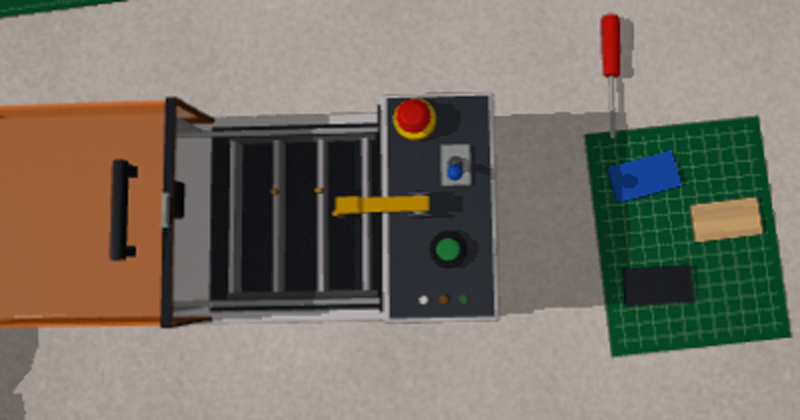

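View pics/side0b.png

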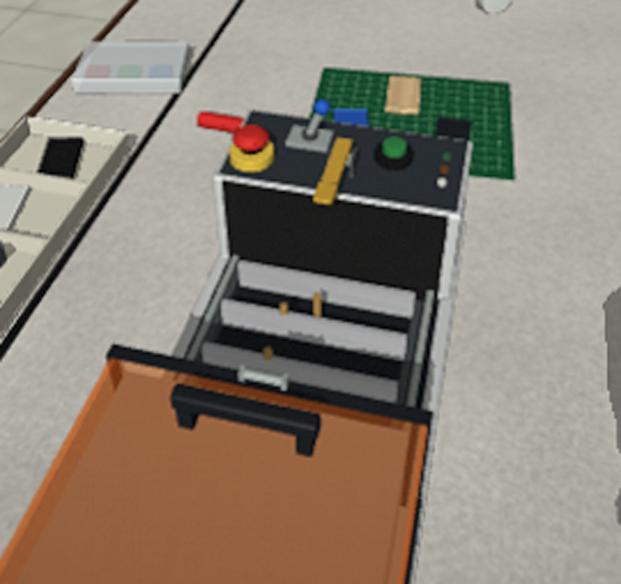

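Top view: pins at crop (275,190) and (318,189), E-stop at (412,115), blank at (726,219), long side roughly along world y, with the plates beside it. The side view shows the same layout, with the guard open and the lever leaning away from +x. Next I fit the engraver pose and the blank.

```bash
cat >> h.py <<'E'
def rect(p,name,z,s=None):
    q=spotter.silhouettes(name,p)[0]
    c=max(cv2.findContours(q['region'].astype('uint8'),0,1)[0],key=cv2.contourArea).reshape(-1,2)
    X=onz(p,c,z,s)[:,:2]; (a,b),(w,h),an=cv2.minAreaRect((X*1000).astype('float32'))
    if w>h: an+=90   # long axis angle -> direction an+90
    return q['score'],np.round([a,b,min(w,h),max(w,h)],1),round((an+90)%180,1)
E
python3 - <<'E'
from h import *
from scipy.optimize import least_squares
np.set_printoptions(precision=4,suppress=True)
T=viewer.capture('top');S=viewer.capture('side')
print(rect(T,'blank',.012),rect(S,'blank',.012),rect(T,'plate_black',.012),rect(T,'plate_blue',.012))
tp=lambda u,v:(u/2+30,v/2+100); sp=lambda u,v:(u/2.3+120,v/2.3+130)
pts=[(.029,.028,.097),(.029,-.028,.097),(.098,-.160,.205)]
ot=[tp(275,190),tp(318,189),tp(412,117)]
# side: pins tops at (268,350)=y+28 ,(283,304)=y-28 , (317,293)=y-49
ps=[(.029,.028,.097),(.029,-.028,.097),(0,-.049,.097),(.098,-.16,.205)]
os_=[sp(267,348),sp(283,303),sp(317,291),sp(251,137)]
def W(x,P):
    P=np.array(P);c,s=np.cos(x[2]),np.sin(x[2])
    return np.c_[x[0]+c*P[:,0]-s*P[:,1],x[1]+s*P[:,0]+c*P[:,1],P[:,2]]
f=lambda x:np.r_[(proj(T,W(x,pts))-ot).ravel(),(proj(S,W(x,ps))-os_).ravel()]
q=least_squares(f,[.52,.13,0],loss='soft_l1');x=q.x;print(x,np.degrees(x[2]),f(x).round(1))
# handle, start, fan
for n,z in(('guard_handle',.22),('start_top',.194)):
    for p in(T,S):
        o=spotter.find_in(n,p)[0];X=onz(p,o['uv'],z)[0];print(n,o['score'],X)
print('start top px',onz(T,tp(448,249),.194),onz(S,sp(395,147),.194),'fan',onz(T,tp(455,171),.218),onz(S,sp(321,107),.218))
print('tower',onz(T,[tp(385,95),tp(493,93),tp(497,319),tp(386,318)],.172))
E
```

```text
Traceback (most recent call last):
  File "h.py", line 19, in rect
    q=spotter.silhouettes(name,p)[0]
      ~~~~~~~~~~~~~~~~~~~~~~~~~~~^^^
IndexError: list index out of range
```

```bash
sed -i "s/    q=spotter.silhouettes(name,p)\[0\]/    q=spotter.silhouettes(name,p)\n    if not q: return None\n    q=q[0]/" h.py
python3 - <<'E'
from h import *
from scipy.optimize import least_squares
np.set_printoptions(precision=4,suppress=True)
T=viewer.capture('top');S=viewer.capture('side')
print(rect(T,'blank',.012),rect(S,'blank',.012),rect(T,'plate_black',.012),rect(T,'plate_blue',.012))
tp=lambda u,v:(u/2+30,v/2+100); sp=lambda u,v:(u/2.3+120,v/2.3+130)
pts=[(.029,.028,.097),(.029,-.028,.097),(.098,-.160,.205)]
ot=[tp(275,190),tp(318,189),tp(412,117)]
ps=[(.029,.028,.097),(.029,-.028,.097),(0,-.049,.097),(.098,-.16,.205)]
os_=[sp(267,348),sp(283,303),sp(317,291),sp(251,137)]
def W(x,P):
    P=np.array(P);c,s=np.cos(x[2]),np.sin(x[2])
    return np.c_[x[0]+c*P[:,0]-s*P[:,1],x[1]+s*P[:,0]+c*P[:,1],P[:,2]]
f=lambda x:np.r_[(proj(T,W(x,pts))-ot).ravel(),(proj(S,W(x,ps))-os_).ravel()]
q=least_squares(f,[.52,.13,0],loss='soft_l1');x=q.x;print(x,np.degrees(x[2]),f(x).round(1))
for n,z in(('guard_handle',.22),('start_top',.194)):
    for p in(T,S):
        for o in spotter.find_in(n,p)[:1]:print(n,o['score'],onz(p,o['uv'],z)[0])
print('start',onz(T,tp(448,249),.194),onz(S,sp(395,147),.194),'fan',onz(T,tp(455,171),.218),onz(S,sp(321,107),.218))
print('tower',onz(T,[tp(385,95),tp(493,93),tp(497,319),tp(386,318)],.172))
E
```

```text
(0.88, array([ 510.2, -393.5,   49.4,   89.2]), 94.4) (0.76, array([ 515.6, -390.5,   47. ,   96.9]), 100.1) (0.88, array([ 424.6, -296.6,   52.3,   90.7]), 88.7) (0.6, array([ 571.9, -286.2,   53.3,   95.8]), 102.8)
[0.525  0.1612 0.0071] 0.40891969640735987 [-1.  -0.1 -0.  -0.3  2.6 -2.2  0.5  0.3  0.4  0.5  0.1  1.3  0.3 -2.9]
guard_handle 0.86 [0.5114 0.3897 0.22  ]
guard_handle 0.61 [0.515  0.3902 0.22  ]
start_top 0.42 [ 0.4631 -0.0265  0.194 ]
start [[ 0.4743 -0.0291  0.194 ]] [[ 0.4743 -0.0206  0.194 ]] fan [[ 0.5569 -0.0388  0.218 ]] [[ 0.5588 -0.0395  0.218 ]]
tower [[ 0.6525  0.0409  0.172 ]
 [ 0.6518 -0.0831  0.172 ]
 [ 0.3964 -0.0813  0.172 ]
 [ 0.3996  0.042   0.172 ]]
```

```bash
cat >> h.py <<'E'
def plan(wps,s=None,vmax=.19,amax=33):
    """world waypoints (x,y,z,yaw of tool y) -> per-call tool shifts, tool straight down"""
    s=s or r.sense();p=np.array(s['tcp_pos']);R=np.array(s['ee_rot']);print('at',p.round(4),'yaw',round(np.degrees(np.arctan2(R[1,1],R[0,1])),1),'w',s['gripper_width'],'F',np.round(s['wrist_force'],1),'t',s['time_s'])
    for w in wps:
        q=np.array(w[:3]);a=np.radians(w[3]);y=np.array([np.cos(a),np.sin(a),0]);x=np.array([0,0,-1.]);G=np.c_[x,y,np.cross(x,y)]
        rv=cv2.Rodrigues(R.T@G)[0].ravel();n=int(max(1,np.ceil(np.linalg.norm(q-p)/vmax),np.ceil(np.degrees(np.linalg.norm(rv))/amax)))
        d=(q-p)/n
        for k in range(n):
            t=R.T@d/.75;print('t',t.round(4),'a',(rv/n/np.pi).round(4),'mm',round(np.linalg.norm(d)*1e3))
            R=R@cv2.Rodrigues(rv/n)[0]
        p,R=q,G
E
python3 - <<'E'
from h import *
p=viewer.capture('wrist');print(np.round(p['mount'],3),p['fx'],p['cx'],p['cy'])
plan([(.38,.40,.38,-180),(.49,.17,.38,-180)])
E
```

```text
[[ 0.    -0.295  0.956 -0.142]
 [ 1.    -0.001 -0.     0.   ]
 [ 0.001  0.956  0.295 -0.08 ]
 [ 0.     0.     0.     1.   ]] 325.3175437702698 255.495615657911 191.94568597271987
at [0.1557 0.6053 0.2415] yaw -104.4 w 0.997231354211378 F [ 0.2  0.7 -0.3] t 1.6
t [-0.0615  0.0635 -0.1193] a [ 0.14 -0.    0.  ] mm 111
t [-0.0615  0.0067 -0.135 ] a [ 0.14 -0.    0.  ] mm 111
t [-0.0615 -0.0514 -0.125 ] a [ 0.14 -0.    0.  ] mm 111
t [ 0.     -0.0733 -0.1533] a [0. 0. 0.] mm 127
t [ 0.     -0.0733 -0.1533] a [0. 0. 0.] mm 127
```

Emit:
play_rows:
  commands:
    - {"fingers":-1,"tx":-0.0615,"ty":0.0635,"tz":-0.1193,"ax":0.14,"ay":0,"az":0}
    - {"fingers":-1,"tx":-0.0615,"ty":0.0635,"tz":-0.1193,"ax":0.14,"ay":0,"az":0}
    - {"fingers":-1,"tx":-0.0615,"ty":0.0635,"tz":-0.1193,"ax":0.14,"ay":0,"az":0}
    - {"fingers":-1,"tx":-0.0615,"ty":0.0635,"tz":-0.1193,"ax":0.14,"ay":0,"az":0}

```text
time_s: 1.93
tcp_pos: [0.2337, 0.5352, 0.2916]
ee_rot: [[0.002, -0.644, -0.765], [0.005, -0.765, 0.644], [-1.0, -0.005, 0.001]]
wrist_force: [0.5, 0.5, 0.0]
gripper_width: 0.996
```

Emit:
play_rows:
  commands:
    - {"fingers":-1,"tx":-0.0615,"ty":0.0067,"tz":-0.135,"ax":0.14,"ay":0,"az":0}
    - {"fingers":-1,"tx":-0.0615,"ty":0.0067,"tz":-0.135,"ax":0.14,"ay":0,"az":0}
    - {"fingers":-1,"tx":-0.0615,"ty":0.0067,"tz":-0.135,"ax":0.14,"ay":0,"az":0}
    - {"fingers":-1,"tx":-0.0615,"ty":0.0067,"tz":-0.135,"ax":0.14,"ay":0,"az":0}

```text
time_s: 2.27
tcp_pos: [0.3085, 0.4665, 0.3377]
ee_rot: [[0.004, -0.909, -0.417], [0.005, -0.417, 0.909], [-1.0, -0.005, 0.003]]
wrist_force: [-0.3, 0.5, 0.2]
gripper_width: 1.002
```

Emit:
play_rows:
  commands:
    - {"fingers":-1,"tx":-0.0615,"ty":-0.0514,"tz":-0.125,"ax":0.14,"ay":0,"az":0}
    - {"fingers":-1,"tx":-0.0615,"ty":-0.0514,"tz":-0.125,"ax":0.14,"ay":0,"az":0}
    - {"fingers":-1,"tx":-0.0615,"ty":-0.0514,"tz":-0.125,"ax":0.14,"ay":0,"az":0}
    - {"fingers":-1,"tx":-0.0615,"ty":-0.0514,"tz":-0.125,"ax":0.14,"ay":0,"az":0}

```text
time_s: 2.6
tcp_pos: [0.3833, 0.3978, 0.3836]
ee_rot: [[0.005, -1.0, 0.01], [0.004, 0.01, 1.0], [-1.0, -0.005, 0.004]]
wrist_force: [-0.7, 1.1, -0.5]
gripper_width: 1.0
```

Emit:
play_rows:
  commands:
    - {"fingers":-1,"tx":0,"ty":-0.0733,"tz":-0.1533,"ax":0,"ay":0,"az":0}
    - {"fingers":-1,"tx":0,"ty":-0.0733,"tz":-0.1533,"ax":0,"ay":0,"az":0}
    - {"fingers":-1,"tx":0,"ty":-0.0733,"tz":-0.1533,"ax":0,"ay":0,"az":0}
    - {"fingers":-1,"tx":0,"ty":-0.0733,"tz":-0.1533,"ax":0,"ay":0,"az":0}

```text
time_s: 2.93
tcp_pos: [0.4365, 0.2802, 0.3808]
ee_rot: [[0.001, -1.0, 0.006], [-0.001, 0.006, 1.0], [-1.0, -0.001, -0.001]]
wrist_force: [-0.5, 0.7, -0.1]
gripper_width: 1.002
```

Emit:
play_rows:
  commands:
    - {"fingers":-1,"tx":0,"ty":-0.0733,"tz":-0.1533,"ax":0,"ay":0,"az":0}
    - {"fingers":-1,"tx":0,"ty":-0.0733,"tz":-0.1533,"ax":0,"ay":0,"az":0}
    - {"fingers":-1,"tx":0,"ty":-0.0733,"tz":-0.1533,"ax":0,"ay":0,"az":0}
    - {"fingers":-1,"tx":0,"ty":-0.0733,"tz":-0.1533,"ax":0,"ay":0,"az":0}

```text
time_s: 3.27
tcp_pos: [0.4914, 0.1653, 0.3803]
ee_rot: [[0.001, -1.0, 0.006], [-0.001, 0.006, 1.0], [-1.0, -0.001, -0.001]]
wrist_force: [-1.1, 0.2, 0.8]
gripper_width: 0.998
```

Run:
```python
from h import *
import json
s=r.sense();p=viewer.capture('wrist')
print(s['tcp_pos'])
json.dump({k:np.array(v).tolist() for k,v in {**p,**s}.items() if k!='image'},open('w1.json','w'))
save(p,'w1')
cv2.imwrite('pics/w1b.png',cv2.resize(p['image'][...,::-1],(800,600),interpolation=cv2.INTER_CUBIC))
x=[.525,.1612,.0]
for P in[(.029,.028,.097),(.029,-.028,.097),(0,-.049,.097),(0,-.075,.208),(-.05,-.19,.194)]:
    print(P,proj(p,np.array(P)+[x[0],x[1],0],s)*800/512)
```

```text
[0.49138885 0.16530571 0.38025042]
(0.029, 0.028, 0.097) [[326.00480781 271.94666247]]
(0.029, -0.028, 0.097) [[322.87227857 206.62492162]]
(0, -0.049, 0.097) [[356.91899072 180.57100971]]
(0, -0.075, 0.208) [[340.91367895 148.81743628]]
(-0.05, -0.19, 0.194) [[424.11370999 -55.60128788]]
```

View pics/w1b.png

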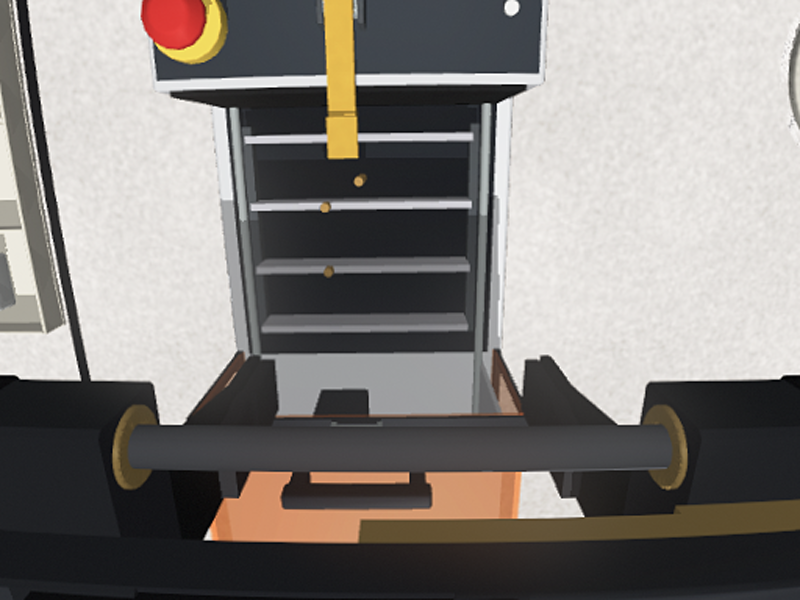

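Run:
```python
from h import *
import json
d=json.load(open('w1.json'))
print('handle',onz(d,np.array([[283,497],[431,497],[357,497]])*.64,.22,d),'pins',onz(d,np.array([[328,271],[325,207],[359.5,180.5]])*.64,.097,d))
plan([(.511,-.393,.17,-175.6)])
```

```text
handle [[0.57542965 0.32491554 0.22      ]
 [0.46905138 0.32505052 0.22      ]
 [0.52206893 0.32470156 0.22      ]] pins [[0.55223393 0.18837452 0.097     ]
 [0.55223726 0.1335304  0.097     ]
 [0.52287822 0.11216349 0.097     ]]
at [0.4909 0.167  0.3801] yaw 179.7 w 0.9985746575063192 F [ 0.  -0.8  0.2] t 3.3167
t [ 0.0701 -0.0078 -0.1866] a [-0.0066 -0.      0.    ] mm 150
t [ 0.0701 -0.0039 -0.1867] a [-0.0066 -0.      0.    ] mm 150
t [ 7.010e-02 -1.000e-04 -1.868e-01] a [-0.0066 -0.      0.    ] mm 150
t [ 0.07    0.0038 -0.1867] a [-0.0066 -0.      0.    ] mm 150
```

Wrist view: pin tops at (328,271), (325,207), (359,180). That gives nest ≈ (0.523, 0.161) with yaw ≈ 0, matching the fit, and handle ≈ (0.522, 0.325). Now to the blank.

Emit:
play_rows:
  commands:
    - {"fingers":-1,"tx":0.07,"ty":-0.0078,"tz":-0.1866,"ax":-0.0066,"ay":0,"az":0}
    - {"fingers":-1,"tx":0.07,"ty":-0.0078,"tz":-0.1866,"ax":-0.0066,"ay":0,"az":0}
    - {"fingers":-1,"tx":0.07,"ty":-0.0078,"tz":-0.1866,"ax":-0.0066,"ay":0,"az":0}
    - {"fingers":-1,"tx":0.07,"ty":-0.0078,"tz":-0.1866,"ax":-0.0066,"ay":0,"az":0}

```text
time_s: 3.65
tcp_pos: [0.4945, 0.0284, 0.326]
ee_rot: [[-0.002, -1.0, -0.02], [-0.0, -0.02, 1.0], [-1.0, 0.002, -0.0]]
wrist_force: [0.1, -0.1, -0.7]
gripper_width: 0.999
```

Emit:
play_rows:
  commands:
    - {"fingers":-1,"tx":0.07,"ty":-0.0039,"tz":-0.1867,"ax":-0.0066,"ay":0,"az":0}
    - {"fingers":-1,"tx":0.07,"ty":-0.0039,"tz":-0.1867,"ax":-0.0066,"ay":0,"az":0}
    - {"fingers":-1,"tx":0.07,"ty":-0.0039,"tz":-0.1867,"ax":-0.0066,"ay":0,"az":0}
    - {"fingers":-1,"tx":0.07,"ty":-0.0039,"tz":-0.1867,"ax":-0.0066,"ay":0,"az":0}

```text
time_s: 3.98
tcp_pos: [0.5006, -0.1115, 0.2733]
ee_rot: [[-0.002, -0.999, -0.04], [0.0, -0.04, 0.999], [-1.0, 0.002, 0.0]]
wrist_force: [-0.2, 0.8, -0.3]
gripper_width: 1.0
```

Emit:
play_rows:
  commands:
    - {"fingers":-1,"tx":0.07,"ty":0,"tz":-0.1867,"ax":-0.0066,"ay":0,"az":0}
    - {"fingers":-1,"tx":0.07,"ty":0,"tz":-0.1867,"ax":-0.0066,"ay":0,"az":0}
    - {"fingers":-1,"tx":0.07,"ty":0,"tz":-0.1867,"ax":-0.0066,"ay":0,"az":0}
    - {"fingers":-1,"tx":0.07,"ty":0,"tz":-0.1867,"ax":-0.0066,"ay":0,"az":0}

```text
time_s: 4.32
tcp_pos: [0.5068, -0.2516, 0.2205]
ee_rot: [[-0.002, -0.998, -0.061], [0.001, -0.061, 0.998], [-1.0, 0.002, 0.001]]
wrist_force: [0.2, 0.1, -0.7]
gripper_width: 1.001
```

Emit:
play_rows:
  commands:
    - {"fingers":-1,"tx":0.07,"ty":0.0038,"tz":-0.1867,"ax":-0.0066,"ay":0,"az":0}
    - {"fingers":-1,"tx":0.07,"ty":0.0038,"tz":-0.1867,"ax":-0.0066,"ay":0,"az":0}
    - {"fingers":-1,"tx":0.07,"ty":0.0038,"tz":-0.1867,"ax":-0.0066,"ay":0,"az":0}
    - {"fingers":-1,"tx":0.07,"ty":0.0038,"tz":-0.1867,"ax":-0.0066,"ay":0,"az":0}
    - {"fingers":-1,"tx":0.07,"ty":0.0038,"tz":-0.1867,"ax":-0.0066,"ay":0,"az":0}

```text
time_s: 4.73
tcp_pos: [0.5123, -0.3922, 0.1662]
ee_rot: [[-0.004, -0.997, -0.079], [0.002, -0.079, 0.997], [-1.0, 0.004, 0.002]]
wrist_force: [-0.0, 0.4, -0.7]
gripper_width: 1.002
```

Run:
```python
from h import *
s=r.sense();p=viewer.capture('wrist')
print(rect(p,'blank',.012,s))
cv2.imwrite('pics/w2.png',p['image'][...,::-1])
s=r.sense();plan([(.511,-.393,.06,-175.6),(.511,-.393,.0245,-175.6)],s)
```

```text
(0.58, array([ 512.6, -396.3,   49.2,   88.7]), 95.9)
at [ 0.5131 -0.3895  0.1688] yaw -175.3 w 1.0029110993545365 F [-0.3 -0.2 -0.1] t 4.8333
t [ 0.1451  0.003  -0.0045] a [ 0.0016  0.0003 -0.0005] mm 109
t [0.0473 0.     0.    ] a [0. 0. 0.] mm 36
```

View pics/w2.png

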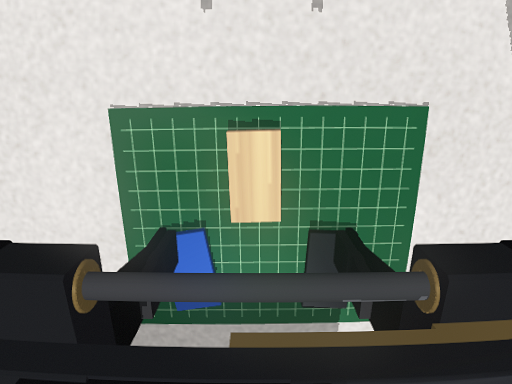

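Wrist picture 4: the blank is clear at (255,175), with the blue plate at (195,268) and the black one at (322,265), both well away from the finger positions. Descending.

Emit:
play_rows:
  commands:
    - {"fingers":-1,"tx":0.16,"ty":0.0005,"tz":-0.0065,"ax":-0.004,"ay":0,"az":0}
    - {"fingers":-1,"tx":0.16,"ty":0.0005,"tz":-0.0065,"ax":-0.004,"ay":0,"az":0}
    - {"fingers":-1,"tx":0.16,"ty":0.0005,"tz":-0.0065,"ax":-0.004,"ay":0,"az":0}
    - {"fingers":-1,"tx":0.16,"ty":0.0005,"tz":-0.0065,"ax":-0.004,"ay":0,"az":0}
    - {"fingers":-1,"tx":0.16,"ty":0.0005,"tz":-0.0065,"ax":-0.004,"ay":0,"az":0}

```text
time_s: 5.25
tcp_pos: [0.513, -0.393, 0.0495]
ee_rot: [[-0.003, -0.995, -0.097], [0.001, -0.097, 0.995], [-1.0, 0.003, 0.001]]
wrist_force: [0.7, -0.1, 0.6]
gripper_width: 0.995
```

Emit:
play_rows:
  commands:
    - {"fingers":-1,"tx":0.02,"ty":0,"tz":0,"ax":0,"ay":0,"az":0}
    - {"fingers":-1,"tx":0.03,"ty":0,"tz":0,"ax":0,"ay":0,"az":0}
    - {"fingers":-1,"tx":0.032,"ty":0,"tz":0,"ax":0,"ay":0,"az":0}
    - {"fingers":-1,"tx":0.032,"ty":0,"tz":0,"ax":0,"ay":0,"az":0}

```text
time_s: 5.58
tcp_pos: [0.514, -0.3946, 0.0278]
ee_rot: [[0.002, -0.995, -0.096], [-0.001, -0.096, 0.995], [-1.0, -0.002, -0.001]]
wrist_force: [-0.3, 1.0, 0.3]
gripper_width: 1.002
```

Run:
```python
from h import *
s=[r.sense()]
for i in range(4):
    p=viewer.capture('side'); s.append(r.sense())
print(np.mean([a['tcp_pos'] for a in s],0),np.std([a['tcp_pos'] for a in s],0),np.mean([a['wrist_force'] for a in s],0))
```

```text
[ 0.51388423 -0.39486063  0.02765728] [0.0001484  0.00013406 0.00020444] [-0.33684732 -0.1957228   0.08881475]
```

Emit:
play_rows:
  commands:
    - {"fingers":-1,"tx":0.0035,"ty":0.0013,"tz":0,"ax":0,"ay":0,"az":0}
    - {"fingers":-1,"tx":0.0035,"ty":0.0013,"tz":0,"ax":0,"ay":0,"az":0}
    - {"fingers":1,"tx":0.0035,"ty":0.0013,"tz":0,"ax":0,"ay":0,"az":0}
    - {"fingers":1,"tx":0.0035,"ty":0.0013,"tz":0,"ax":0,"ay":0,"az":0}
    - {"fingers":1,"tx":0.0035,"ty":0.0013,"tz":0,"ax":0,"ay":0,"az":0}

```text
time_s: 6.2
tcp_pos: [0.512, -0.3948, 0.0233]
ee_rot: [[-0.0, -0.995, -0.095], [-0.0, -0.095, 0.995], [-1.0, 0.0, -0.0]]
wrist_force: [0.3, -0.0, 0.1]
gripper_width: 0.854
```

Emit:
play_rows:
  commands:
    - {"fingers":1,"tx":0,"ty":0,"tz":0,"ax":0,"ay":0,"az":0}
    - {"fingers":1,"tx":0,"ty":0,"tz":0,"ax":0,"ay":0,"az":0}
    - {"fingers":1,"tx":0,"ty":0,"tz":0,"ax":0,"ay":0,"az":0}
    - {"fingers":1,"tx":0,"ty":0,"tz":0,"ax":0,"ay":0,"az":0}

```text
time_s: 6.53
tcp_pos: [0.5121, -0.3948, 0.0233]
ee_rot: [[0.0, -0.995, -0.095], [-0.0, -0.095, 0.995], [-1.0, -0.0, -0.0]]
wrist_force: [-0.1, 0.8, 0.5]
gripper_width: 0.566
```

Run:
```python
from h import *
plan([(.512,-.395,.10,-174.5),(.518,-.15,.31,-179.9),(.5195,.166,.28,-179.9),(.5195,.166,.125,-179.9)],vmax=.17)
```

```text
at [ 0.5121 -0.3948  0.0233] yaw -174.6 w 0.566291005729153 F [-0.1  0.8  0.5] t 6.5333
t [-1.023e-01  1.000e-04 -3.000e-04] a [-0.0003 -0.      0.    ] mm 77
t [-0.14   -0.0196  0.1622] a [0.015 0.    0.   ] mm 161
t [-0.14   -0.012   0.1629] a [0.015 0.    0.   ] mm 161
t [ 0.02   -0.0014  0.2107] a [0. 0. 0.] mm 159
t [ 0.02   -0.0014  0.2107] a [0. 0. 0.] mm 159
t [0.2067 0.     0.    ] a [0. 0. 0.] mm 155
```

Emit:
play_rows:
  commands:
    - {"fingers":1,"tx":-0.02,"ty":0,"tz":0,"ax":0,"ay":0,"az":0}
    - {"fingers":1,"tx":-0.05,"ty":0,"tz":0,"ax":0,"ay":0,"az":0}
    - {"fingers":1,"tx":-0.08,"ty":0,"tz":0,"ax":0,"ay":0,"az":0}
    - {"fingers":1,"tx":-0.1023,"ty":0,"tz":0,"ax":0,"ay":0,"az":0}

```text
time_s: 6.87
tcp_pos: [0.5124, -0.3951, 0.1018]
ee_rot: [[0.001, -0.995, -0.095], [-0.001, -0.095, 0.995], [-1.0, -0.001, -0.001]]
wrist_force: [0.5, 0.4, 0.1]
gripper_width: 0.567
```

Emit:
play_rows:
  commands:
    - {"fingers":1,"tx":-0.028,"ty":-0.0039,"tz":0.0324,"ax":0.003,"ay":0,"az":0}
    - {"fingers":1,"tx":-0.056,"ty":-0.0078,"tz":0.0649,"ax":0.006,"ay":0,"az":0}
    - {"fingers":1,"tx":-0.084,"ty":-0.0118,"tz":0.0973,"ax":0.009,"ay":0,"az":0}
    - {"fingers":1,"tx":-0.112,"ty":-0.0157,"tz":0.1298,"ax":0.012,"ay":0,"az":0}
    - {"fingers":1,"tx":-0.14,"ty":-0.0196,"tz":0.1622,"ax":0.015,"ay":0,"az":0}

```text
time_s: 7.28
tcp_pos: [0.5147, -0.2711, 0.206]
ee_rot: [[-0.0, -0.999, -0.047], [0.0, -0.047, 0.999], [-1.0, 0.0, 0.0]]
wrist_force: [-0.0, -0.4, -0.7]
gripper_width: 0.568
```

Emit:
play_rows:
  commands:
    - {"fingers":1,"tx":-0.028,"ty":-0.0024,"tz":0.0326,"ax":0.003,"ay":0,"az":0}
    - {"fingers":1,"tx":-0.056,"ty":-0.0048,"tz":0.0652,"ax":0.006,"ay":0,"az":0}
    - {"fingers":1,"tx":-0.084,"ty":-0.0072,"tz":0.0977,"ax":0.009,"ay":0,"az":0}
    - {"fingers":1,"tx":-0.112,"ty":-0.0096,"tz":0.1303,"ax":0.012,"ay":0,"az":0}
    - {"fingers":1,"tx":-0.14,"ty":-0.012,"tz":0.1629,"ax":0.015,"ay":0,"az":0}

```text
time_s: 7.7
tcp_pos: [0.5178, -0.1485, 0.3112]
ee_rot: [[0.0, -1.0, -0.0], [0.0, -0.0, 1.0], [-1.0, -0.0, 0.0]]
wrist_force: [-0.0, 0.0, 0.3]
gripper_width: 0.569
```

Emit:
play_rows:
  commands:
    - {"fingers":1,"tx":0.004,"ty":-0.0003,"tz":0.0421,"ax":0,"ay":0,"az":0}
    - {"fingers":1,"tx":0.008,"ty":-0.0006,"tz":0.0843,"ax":0,"ay":0,"az":0}
    - {"fingers":1,"tx":0.012,"ty":-0.0008,"tz":0.1264,"ax":0,"ay":0,"az":0}
    - {"fingers":1,"tx":0.016,"ty":-0.0011,"tz":0.1686,"ax":0,"ay":0,"az":0}
    - {"fingers":1,"tx":0.02,"ty":-0.0014,"tz":0.2107,"ax":0,"ay":0,"az":0}

```text
time_s: 8.12
tcp_pos: [0.5187, 0.0097, 0.2951]
ee_rot: [[0.0, -1.0, -0.001], [0.0, -0.001, 1.0], [-1.0, -0.0, 0.0]]
wrist_force: [0.7, -0.3, -1.2]
gripper_width: 0.57
```

Emit:
play_rows:
  commands:
    - {"fingers":1,"tx":0.004,"ty":-0.0003,"tz":0.0421,"ax":0,"ay":0,"az":0}
    - {"fingers":1,"tx":0.008,"ty":-0.0006,"tz":0.0843,"ax":0,"ay":0,"az":0}
    - {"fingers":1,"tx":0.012,"ty":-0.0008,"tz":0.1264,"ax":0,"ay":0,"az":0}
    - {"fingers":1,"tx":0.016,"ty":-0.0011,"tz":0.1686,"ax":0,"ay":0,"az":0}
    - {"fingers":1,"tx":0.02,"ty":-0.0014,"tz":0.2107,"ax":0,"ay":0,"az":0}

```text
time_s: 8.53
tcp_pos: [0.5196, 0.1678, 0.28]
ee_rot: [[0.0, -1.0, -0.001], [0.0, -0.001, 1.0], [-1.0, -0.0, 0.0]]
wrist_force: [0.7, -0.3, 0.5]
gripper_width: 0.571
```

Run:
```python
from h import *
s=r.sense();p=viewer.capture('wrist')
cv2.imwrite('pics/w3.png',cv2.resize(p['image'][...,::-1],(800,600),interpolation=cv2.INTER_CUBIC))
s=r.sense();plan([(.5195,.166,.125,-180)],s)
np.set_printoptions(precision=1,suppress=True)
# predicted blank corners (top face z = tcp-.0113) in 800 px
tc=np.array(s['tcp_pos']);c=np.array([[a*.025,b*.045,-.0113] for a,b in((1,-1),(-1,-1),(-1,1),(1,1))])
print(proj(p,tc+c,s)*800/512)
print(proj(p,np.array([(.029,.028,.097),(.029,-.028,.097),(0,-.049,.097)])+[.5232,.161,0],s)*800/512)
```

```text
at [0.52   0.172  0.2789] yaw -179.7 w 0.5719230204004726 F [ 0.5  2.6 -0.5] t 8.5833
t [ 0.2051  0.0008 -0.0084] a [0.0014 0.0005 0.0001] mm 154
[[317.2 264.8]
 [478.3 265.3]
 [465.1 504.9]
 [328.9 504.5]]
[[349.7 296.7]
 [347.7 212.3]
 [393.3 178.8]]
```

View pics/w3.png

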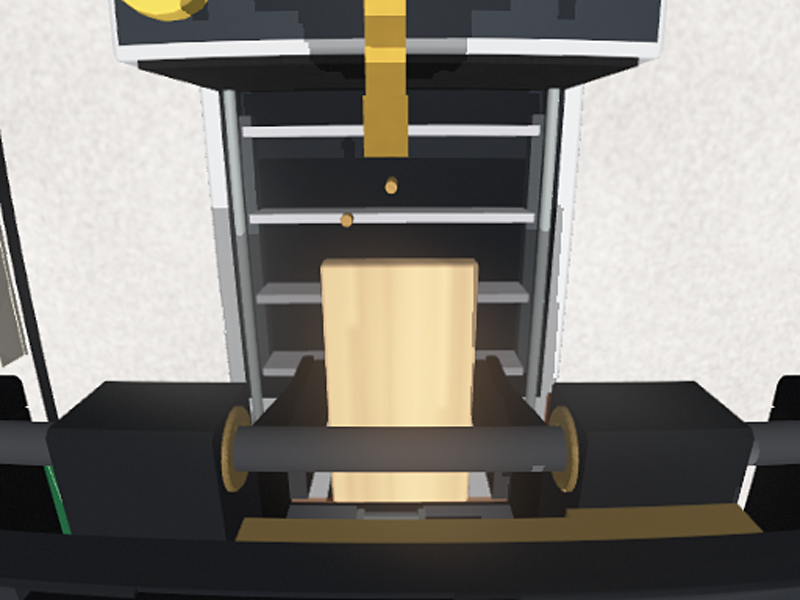

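The blank is held squarely: its far edge runs (321,262) to (476,262) and both visible pins are in view. Descending in place.

Emit:
play_rows:
  commands:
    - {"fingers":1,"tx":0.05,"ty":0,"tz":0,"ax":0.0005,"ay":0,"az":0}
    - {"fingers":1,"tx":0.1,"ty":0,"tz":0,"ax":0.0005,"ay":0,"az":0}
    - {"fingers":1,"tx":0.15,"ty":0,"tz":0,"ax":0.0005,"ay":0,"az":0}
    - {"fingers":1,"tx":0.19,"ty":0,"tz":0,"ax":0.0005,"ay":0,"az":0}
    - {"fingers":1,"tx":0.2067,"ty":0,"tz":0,"ax":0.0005,"ay":0,"az":0}

```text
time_s: 9.0
tcp_pos: [0.5172, 0.1648, 0.1204]
ee_rot: [[-0.008, -1.0, 0.002], [-0.004, 0.002, 1.0], [-1.0, 0.008, -0.004]]
wrist_force: [-0.7, -1.0, 0.2]
gripper_width: 0.569
```

Emit:
play_rows:
  commands:
    - {"fingers":1,"tx":0,"ty":0,"tz":0,"ax":0,"ay":0,"az":0}
    - {"fingers":1,"tx":0,"ty":0,"tz":0,"ax":0,"ay":0,"az":0}
    - {"fingers":1,"tx":0,"ty":0,"tz":0,"ax":0,"ay":0,"az":0}

```text
time_s: 9.25
tcp_pos: [0.5211, 0.1667, 0.1264]
ee_rot: [[0.003, -1.0, 0.0], [0.001, 0.0, 1.0], [-1.0, -0.003, 0.001]]
wrist_force: [0.3, -0.6, -0.6]
gripper_width: 0.57
```

Emit:
play_rows:
  commands:
    - {"fingers":1,"tx":0.008,"ty":0.001,"tz":0,"ax":0,"ay":0,"az":0}
    - {"fingers":1,"tx":0.016,"ty":0.001,"tz":0,"ax":0,"ay":0,"az":0}
    - {"fingers":1,"tx":0.022,"ty":0.001,"tz":0,"ax":0,"ay":0,"az":0}
    - {"fingers":1,"tx":0.024,"ty":0.001,"tz":0,"ax":0,"ay":0,"az":0}
    - {"fingers":1,"tx":0.024,"ty":0.001,"tz":0,"ax":0,"ay":0,"az":0}

```text
time_s: 9.67
tcp_pos: [0.519, 0.1661, 0.1065]
ee_rot: [[-0.001, -1.0, 0.001], [-0.001, 0.001, 1.0], [-1.0, 0.001, -0.001]]
wrist_force: [-0.1, 0.0, 0.4]
gripper_width: 0.572
```

Emit:
play_rows:
  commands:
    - {"fingers":1,"tx":0.0005,"ty":0,"tz":0,"ax":0,"ay":0,"az":0}
    - {"fingers":1,"tx":0.001,"ty":0,"tz":0,"ax":0,"ay":0,"az":0}
    - {"fingers":1,"tx":0.0015,"ty":0,"tz":0,"ax":0,"ay":0,"az":0}
    - {"fingers":1,"tx":0.0015,"ty":0,"tz":0,"ax":0,"ay":0,"az":0}

```text
time_s: 10.0
tcp_pos: [0.5194, 0.1663, 0.1059]
ee_rot: [[0.0, -1.0, 0.001], [0.0, 0.001, 1.0], [-1.0, -0.0, 0.0]]
wrist_force: [0.0, 0.6, -0.8]
gripper_width: 0.572
```

Emit:
play_rows:
  commands:
    - {"fingers":1,"tx":0.0004,"ty":0,"tz":-0.0015,"ax":0,"ay":0,"az":0}
    - {"fingers":1,"tx":0.0004,"ty":0,"tz":-0.003,"ax":0,"ay":0,"az":0}
    - {"fingers":1,"tx":0.0004,"ty":0,"tz":-0.0045,"ax":0,"ay":0,"az":0}
    - {"fingers":1,"tx":0.0004,"ty":0,"tz":-0.005,"ax":0,"ay":0,"az":0}
    - {"fingers":1,"tx":0.0004,"ty":0,"tz":-0.005,"ax":0,"ay":0,"az":0}

```text
time_s: 10.42
tcp_pos: [0.5193, 0.1624, 0.1056]
ee_rot: [[0.0, -1.0, 0.001], [0.0, 0.001, 1.0], [-1.0, -0.0, 0.0]]
wrist_force: [-0.9, -0.1, -0.8]
gripper_width: 0.568
```

Emit:
play_rows:
  commands:
    - {"fingers":1,"tx":0,"ty":0,"tz":-0.0007,"ax":0,"ay":0,"az":0}
    - {"fingers":1,"tx":0,"ty":0,"tz":-0.0013,"ax":0,"ay":0,"az":0}
    - {"fingers":1,"tx":0,"ty":0,"tz":-0.0013,"ax":0,"ay":0,"az":0}

```text
time_s: 10.67
tcp_pos: [0.5194, 0.1618, 0.1056]
ee_rot: [[0.0, -1.0, 0.001], [0.001, 0.001, 1.0], [-1.0, -0.0, 0.001]]
wrist_force: [-0.8, 0.8, -0.4]
gripper_width: 0.573
```

```bash
cat > f.py <<'E'
from h import *
s=[]
for i in range(3): viewer.capture('side'); s.append(r.sense())
print(np.round(np.mean([a['tcp_pos'] for a in s],0),4),np.round(np.mean([a['wrist_force'] for a in s],0),2),np.round([a['wrist_force'] for a in s],1).tolist(),s[-1]['time_s'])
E
python3 f.py
```

```text
[0.5194 0.1617 0.1056] [-0.47  1.23 -0.06] [[0.1, 1.4, -0.9], [-0.6, 1.1, 0.1], [-0.9, 1.3, 0.6]] 10.8167
```

Emit:
play_rows:
  commands:
    - {"fingers":1,"tx":0,"ty":0,"tz":-0.0005,"ax":0,"ay":0,"az":0}
    - {"fingers":1,"tx":0,"ty":0,"tz":-0.001,"ax":0,"ay":0,"az":0}
    - {"fingers":1,"tx":0,"ty":0,"tz":-0.001,"ax":0,"ay":0,"az":0}

```text
time_s: 11.07
tcp_pos: [0.5194, 0.1616, 0.1057]
ee_rot: [[0.001, -1.0, 0.001], [0.001, 0.001, 1.0], [-1.0, -0.001, 0.001]]
wrist_force: [-2.4, 4.6, -0.9]
gripper_width: 0.573
```

```bash
python3 f.py
```

```text
[0.5194 0.1615 0.1056] [-1.68  5.09 -0.24] [[-2.0, 4.5, -0.7], [-1.4, 5.4, 0.4], [-1.7, 5.5, -0.4]] 11.2167
```

Emit:
play_rows:
  commands:
    - {"fingers":1,"tx":0,"ty":-0.001,"tz":0.0005,"ax":0,"ay":0,"az":0}
    - {"fingers":1,"tx":0,"ty":-0.002,"tz":0.0005,"ax":0,"ay":0,"az":0}
    - {"fingers":1,"tx":0,"ty":-0.003,"tz":0.0005,"ax":0,"ay":0,"az":0}
    - {"fingers":1,"tx":0,"ty":-0.004,"tz":0.0005,"ax":0,"ay":0,"az":0}
    - {"fingers":1,"tx":0,"ty":-0.004,"tz":0.0005,"ax":0,"ay":0,"az":0}

```text
time_s: 11.63
tcp_pos: [0.5215, 0.1615, 0.1053]
ee_rot: [[-0.002, -1.0, 0.001], [0.0, 0.001, 1.0], [-1.0, 0.002, 0.0]]
wrist_force: [-4.2, 4.7, 0.1]
gripper_width: 0.569
```

```bash
python3 f.py
```

```text
[0.5215 0.1616 0.1053] [-2.79  5.19  0.41] [[-3.1, 4.7, 0.2], [-3.2, 5.6, 0.1], [-2.1, 5.2, 0.9]] 11.7833
```

Emit:
play_rows:
  commands:
    - {"fingers":1,"tx":0,"ty":-0.0005,"tz":0.0003,"ax":0,"ay":0,"az":0}
    - {"fingers":1,"tx":0,"ty":-0.001,"tz":0.0003,"ax":0,"ay":0,"az":0}
    - {"fingers":1,"tx":0,"ty":-0.001,"tz":0.0003,"ax":0,"ay":0,"az":0}

```text
time_s: 12.03
tcp_pos: [0.5222, 0.1616, 0.1053]
ee_rot: [[-0.002, -1.0, 0.001], [0.0, 0.001, 1.0], [-1.0, 0.002, 0.0]]
wrist_force: [-2.3, 4.7, 0.1]
gripper_width: 0.565
```

```bash
python3 f.py
```

```text
[0.5222 0.1616 0.1053] [-3.37  5.08  0.74] [[-3.6, 4.6, 0.4], [-2.9, 4.8, 1.0], [-3.6, 5.9, 0.8]] 12.1833
```

Emit:
play_rows:
  commands:
    - {"fingers":1,"tx":0,"ty":-0.0007,"tz":0.0003,"ax":0,"ay":0,"az":0}
    - {"fingers":1,"tx":0,"ty":-0.0013,"tz":0.0003,"ax":0,"ay":0,"az":0}
    - {"fingers":1,"tx":0,"ty":-0.0013,"tz":0.0003,"ax":0,"ay":0,"az":0}

```text
time_s: 12.43
tcp_pos: [0.5237, 0.1616, 0.1054]
ee_rot: [[-0.001, -1.0, 0.001], [-0.0, 0.001, 1.0], [-1.0, 0.001, -0.0]]
wrist_force: [-2.5, 3.3, -0.7]
gripper_width: 0.567
```

Emit:
play_rows:
  commands:
    - {"fingers":1,"tx":0,"ty":-0.0007,"tz":0.0003,"ax":0,"ay":0,"az":0}
    - {"fingers":1,"tx":0,"ty":-0.0013,"tz":0.0003,"ax":0,"ay":0,"az":0}
    - {"fingers":1,"tx":0,"ty":-0.0013,"tz":0.0003,"ax":0,"ay":0,"az":0}

```text
time_s: 12.68
tcp_pos: [0.525, 0.1617, 0.1055]
ee_rot: [[-0.0, -1.0, 0.001], [-0.0, 0.001, 1.0], [-1.0, 0.0, -0.0]]
wrist_force: [-1.7, 2.9, -0.4]
gripper_width: 0.57
```

```bash
python3 f.py
```

```text
[0.525  0.1617 0.1055] [-1.81  2.65 -1.05] [[-1.6, 2.4, -1.0], [-1.6, 3.1, -0.7], [-2.3, 2.5, -1.5]] 12.8333
```

Emit:
play_rows:
  commands:
    - {"fingers":1,"tx":0,"ty":-0.0007,"tz":0,"ax":0,"ay":0,"az":0}
    - {"fingers":1,"tx":0,"ty":-0.0013,"tz":0,"ax":0,"ay":0,"az":0}
    - {"fingers":1,"tx":0,"ty":-0.0013,"tz":0,"ax":0,"ay":0,"az":0}

```text
time_s: 13.08
tcp_pos: [0.5252, 0.1617, 0.1055]
ee_rot: [[-0.002, -1.0, 0.001], [-0.001, 0.001, 1.0], [-1.0, 0.002, -0.001]]
wrist_force: [-4.2, 2.9, 2.0]
gripper_width: 0.571
```

```bash
python3 f.py
python3 - <<'E'
from h import *
p=viewer.capture('top');q=viewer.capture('side');w=viewer.capture('wrist')
a=cv2.resize(p['image'][165:235,120:230,::-1],(440,280),interpolation=cv2.INTER_CUBIC)
b=cv2.resize(w['image'][60:200,150:370,::-1],(440,280),interpolation=cv2.INTER_CUBIC)
c=cv2.resize(q['image'][220:310,195:320,::-1],(360,260),interpolation=cv2.INTER_CUBIC)
o=np.zeros((560,800,3),'uint8');o[:280,:440]=a;o[280:,:440]=b;o[:260,440:]=c;cv2.imwrite('pics/n1.png',o)
E
```

```text
[0.5252 0.1617 0.1055] [-4.17  3.09  1.53] [[-4.8, 3.0, 1.6], [-3.4, 3.0, 2.4], [-4.4, 3.2, 0.6]] 13.2333
```

View pics/n1.png

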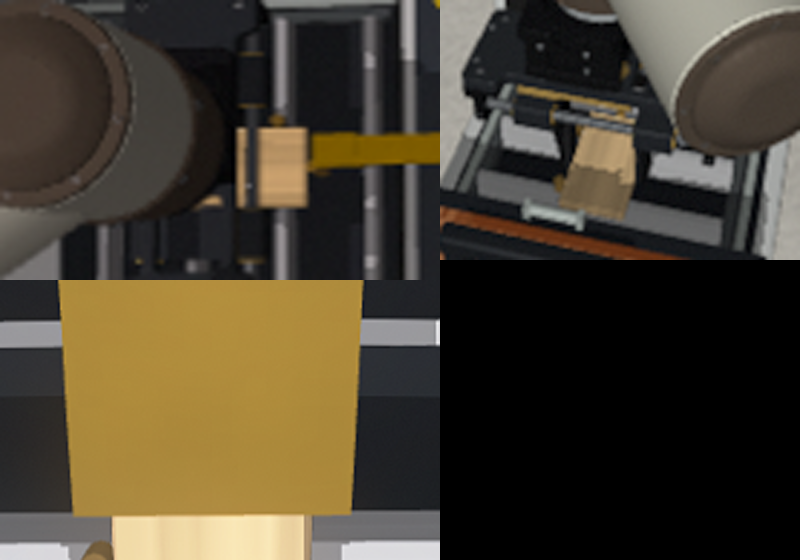

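Both pin contacts are felt: x stopped at 0.525 with about 4 N, y at 0.1617 with about 3 N. The top view shows the blank's edge on the pin. Now I lower it onto the slats.

Emit:
play_rows:
  commands:
    - {"fingers":1,"tx":0.0004,"ty":0,"tz":0,"ax":0,"ay":0,"az":0}
    - {"fingers":1,"tx":0.0008,"ty":0,"tz":0,"ax":0,"ay":0,"az":0}
    - {"fingers":1,"tx":0.0008,"ty":0,"tz":0,"ax":0,"ay":0,"az":0}

```text
time_s: 13.63
tcp_pos: [0.5252, 0.1616, 0.1053]
ee_rot: [[-0.002, -1.0, 0.001], [-0.001, 0.001, 1.0], [-1.0, 0.002, -0.001]]
wrist_force: [-5.4, 3.6, 3.4]
gripper_width: 0.568
```

```bash
python3 f.py
```

```text
[0.5252 0.1617 0.1053] [-5.1   2.8   2.81] [[-5.1, 3.3, 3.1], [-5.0, 2.3, 2.3], [-5.2, 2.8, 3.0]] 13.7833
```

Emit:
play_rows:
  commands:
    - {"fingers":-0.5,"tx":0,"ty":0,"tz":0,"ax":0,"ay":0,"az":0}
    - {"fingers":-0.5,"tx":0,"ty":0,"tz":0,"ax":0,"ay":0,"az":0}
    - {"fingers":-0.5,"tx":0,"ty":0,"tz":0,"ax":0,"ay":0,"az":0}
    - {"fingers":-0.5,"tx":0,"ty":0,"tz":0,"ax":0,"ay":0,"az":0}
    - {"fingers":-0.5,"tx":0,"ty":0,"tz":0,"ax":0,"ay":0,"az":0}

```text
time_s: 14.2
tcp_pos: [0.5263, 0.1616, 0.105]
ee_rot: [[0.0, -1.0, 0.001], [-0.0, 0.001, 1.0], [-1.0, -0.0, -0.0]]
wrist_force: [0.4, -0.7, -0.3]
gripper_width: 0.742
```

Emit:
play_rows:
  commands:
    - {"fingers":-0.5,"tx":-0.01,"ty":0,"tz":0,"ax":0,"ay":0,"az":0}
    - {"fingers":-0.5,"tx":-0.03,"ty":0,"tz":0,"ax":0,"ay":0,"az":0}
    - {"fingers":-0.5,"tx":-0.07,"ty":0,"tz":0,"ax":0,"ay":0,"az":0}
    - {"fingers":-0.5,"tx":-0.11,"ty":0,"tz":0,"ax":0,"ay":0,"az":0}
    - {"fingers":-0.5,"tx":-0.15,"ty":0,"tz":0,"ax":0,"ay":0,"az":0}

```text
time_s: 14.62
tcp_pos: [0.5259, 0.1615, 0.2192]
ee_rot: [[0.0, -1.0, 0.001], [-0.0, 0.001, 1.0], [-1.0, -0.0, -0.0]]
wrist_force: [-0.8, 1.2, -0.4]
gripper_width: 0.748
```

Emit:
play_rows:
  commands:
    - {"fingers":-0.5,"tx":-0.05,"ty":0,"tz":0,"ax":0,"ay":0,"az":0}
    - {"fingers":-0.5,"tx":-0.1,"ty":0,"tz":0,"ax":0,"ay":0,"az":0}
    - {"fingers":-0.5,"tx":-0.13,"ty":0,"tz":0,"ax":0,"ay":0,"az":0}
    - {"fingers":-0.5,"tx":-0.14,"ty":0,"tz":0,"ax":0,"ay":0,"az":0}
    - {"fingers":-0.5,"tx":-0.14,"ty":0,"tz":0,"ax":0,"ay":0,"az":0}

```text
time_s: 15.03
tcp_pos: [0.5267, 0.1621, 0.3255]
ee_rot: [[0.005, -1.0, 0.001], [0.003, 0.001, 1.0], [-1.0, -0.005, 0.003]]
wrist_force: [1.4, -0.4, 0.7]
gripper_width: 0.751
```

Run:
```python
from h import *
viewer.capture('top')
s=r.sense();w=viewer.capture('wrist');print(s['tcp_pos'],s['gripper_width'])
print('pins',onz(w,proj(w,np.array([(.029,.028,.097),(.029,-.028,.097),(0,-.049,.097)])+[.525,.1615,0],s),.097,s)[:,:2].round(4).tolist())
print(proj(w,np.array([(.029,.028,.097),(.029,-.028,.097),(0,-.049,.097)])+[.5235,.1612,0],s))
print(rect(w,'blank',.094,s))
cv2.imwrite('pics/n2.png',cv2.resize(w['image'][60:240,120:360,::-1],(800,600),interpolation=cv2.INTER_CUBIC))
```

```text
[0.5258448  0.16183522 0.32302541] 0.7514015023174355
pins [[0.554, 0.1895], [0.554, 0.1335], [0.525, 0.1125]]
[[232.43581896 187.70263413]
 [231.36449475 140.25897442]
 [256.97332303 121.38863286]]
(0.95, array([524.9, 160.4,  51.7,  88.7]), 91.0)
```

View pics/n2.png

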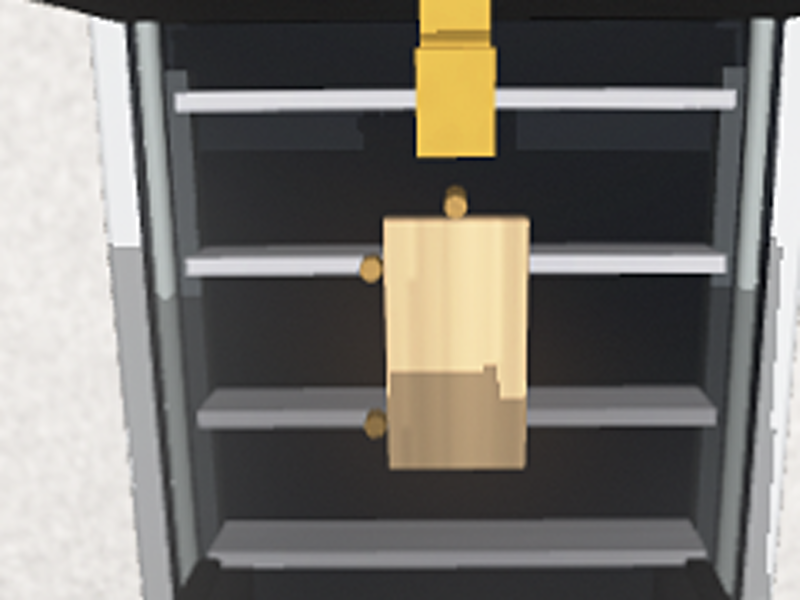

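The blank sits flush and square on the two middle slats. Its edges meet all three pins at crop (371,269), (375,424) and (455,205). Next the guard: push the handle with closed fingers from its +y side.

Emit:
play_rows:
  commands:
    - {"fingers":1,"tx":0,"ty":0,"tz":0.03,"ax":0,"ay":0,"az":0}
    - {"fingers":1,"tx":0,"ty":0,"tz":0.075,"ax":0,"ay":0,"az":0}
    - {"fingers":1,"tx":0,"ty":0,"tz":0.12,"ax":0,"ay":0,"az":0}
    - {"fingers":1,"tx":0,"ty":0,"tz":0.165,"ax":0,"ay":0,"az":0}
    - {"fingers":1,"tx":0,"ty":0,"tz":0.2,"ax":0,"ay":0,"az":0}

```text
time_s: 15.6
tcp_pos: [0.5254, 0.3136, 0.3198]
ee_rot: [[-0.003, -1.0, 0.0], [-0.003, 0.0, 1.0], [-1.0, 0.003, -0.003]]
wrist_force: [0.4, -0.7, 0.3]
gripper_width: 0.459
```

Emit:
play_rows:
  commands:
    - {"fingers":1,"tx":0,"ty":0,"tz":0.04,"ax":0,"ay":0,"az":0}
    - {"fingers":1,"tx":0,"ty":0,"tz":0.07,"ax":0,"ay":0,"az":0}
    - {"fingers":1,"tx":0,"ty":0,"tz":0.085,"ax":0,"ay":0,"az":0}
    - {"fingers":1,"tx":0,"ty":0,"tz":0.085,"ax":0,"ay":0,"az":0}
    - {"fingers":1,"tx":0,"ty":0,"tz":0.085,"ax":0,"ay":0,"az":0}

```text
time_s: 16.02
tcp_pos: [0.5258, 0.3753, 0.3207]
ee_rot: [[-0.002, -1.0, 0.0], [-0.003, 0.0, 1.0], [-1.0, 0.002, -0.003]]
wrist_force: [-0.0, -0.1, -0.6]
gripper_width: 0.078
```

Run:
```python
from h import *
s=r.sense();w=viewer.capture('wrist')
print(s['tcp_pos'],s['gripper_width'],s['joints'])
print('handle pred',proj(w,[(.525,.325,.22),(.525,.325,.204),(.47,.332,.22),(.58,.318,.22)],s).round(0).tolist())
cv2.imwrite('pics/g1.png',w['image'][...,::-1])
```

```text
[0.52578674 0.37525916 0.32069482] 0.0781702230982619 [ 4.98368847e+01  2.20463661e+01  1.16619301e+01 -3.46905059e-03
 -7.98221750e+01 -4.98552322e+01]
handle pred [[255.0, 136.0], [255.0, 133.0], [328.0, 145.0], [181.0, 126.0]]
```

View pics/g1.png

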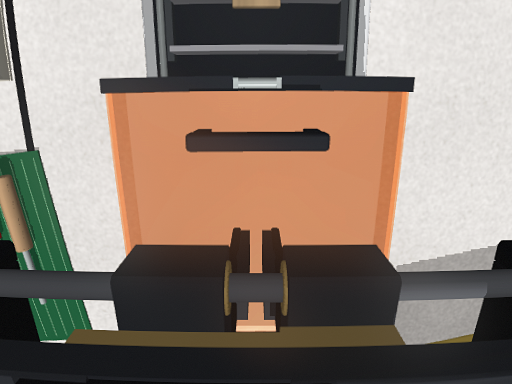

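Emit:
play_rows:
  commands:
    - {"fingers":1,"tx":0.04,"ty":0,"tz":0,"ax":0,"ay":0,"az":0}
    - {"fingers":1,"tx":0.08,"ty":0,"tz":0,"ax":0,"ay":0,"az":0}
    - {"fingers":1,"tx":0.115,"ty":0,"tz":0,"ax":0,"ay":0,"az":0}
    - {"fingers":1,"tx":0.137,"ty":0,"tz":0,"ax":0,"ay":0,"az":0}
    - {"fingers":1,"tx":0.143,"ty":0,"tz":0,"ax":0,"ay":0,"az":0}

```text
time_s: 16.48
tcp_pos: [0.5249, 0.3727, 0.2117]
ee_rot: [[-0.005, -1.0, 0.003], [-0.005, 0.003, 1.0], [-1.0, 0.005, -0.005]]
wrist_force: [-0.5, -0.4, -1.2]
gripper_width: 0.01
```

Emit:
play_rows:
  commands:
    - {"fingers":1,"tx":0,"ty":0,"tz":-0.01,"ax":0,"ay":0,"az":0}
    - {"fingers":1,"tx":0,"ty":0,"tz":-0.018,"ax":0,"ay":0,"az":0}
    - {"fingers":1,"tx":0,"ty":0,"tz":-0.024,"ax":0,"ay":0,"az":0}
    - {"fingers":1,"tx":0,"ty":0,"tz":-0.03,"ax":0,"ay":0,"az":0}
    - {"fingers":1,"tx":0,"ty":0,"tz":-0.036,"ax":0,"ay":0,"az":0}

```text
time_s: 16.9
tcp_pos: [0.5266, 0.3482, 0.2167]
ee_rot: [[0.002, -1.0, 0.001], [0.002, 0.001, 1.0], [-1.0, -0.002, 0.002]]
wrist_force: [-1.2, 0.1, 2.8]
gripper_width: 0.008
```

Emit:
play_rows:
  commands:
    - {"fingers":1,"tx":0,"ty":0,"tz":-0.007,"ax":0,"ay":0,"az":0}
    - {"fingers":1,"tx":0,"ty":0,"tz":-0.014,"ax":0,"ay":0,"az":0}
    - {"fingers":1,"tx":0,"ty":0,"tz":-0.021,"ax":0,"ay":0,"az":0}
    - {"fingers":1,"tx":0,"ty":0,"tz":-0.028,"ax":0,"ay":0,"az":0}
    - {"fingers":1,"tx":0,"ty":0,"tz":-0.035,"ax":0,"ay":0,"az":0}

```text
time_s: 17.32
tcp_pos: [0.5265, 0.3223, 0.2157]
ee_rot: [[0.001, -1.0, 0.0], [0.001, 0.0, 1.0], [-1.0, -0.001, 0.001]]
wrist_force: [0.1, 1.9, 1.3]
gripper_width: 0.006
```

Emit:
play_rows:
  commands:
    - {"fingers":1,"tx":0.001,"ty":0,"tz":-0.011,"ax":0,"ay":0,"az":0}
    - {"fingers":1,"tx":0.002,"ty":0,"tz":-0.022,"ax":0,"ay":0,"az":0}
    - {"fingers":1,"tx":0.003,"ty":0,"tz":-0.033,"ax":0,"ay":0,"az":0}
    - {"fingers":1,"tx":0.003,"ty":0,"tz":-0.044,"ax":0,"ay":0,"az":0}
    - {"fingers":1,"tx":0.003,"ty":0,"tz":-0.055,"ax":0,"ay":0,"az":0}

```text
time_s: 17.73
tcp_pos: [0.5261, 0.2801, 0.2127]
ee_rot: [[-0.0, -1.0, 0.001], [-0.0, 0.001, 1.0], [-1.0, 0.0, -0.0]]
wrist_force: [0.8, 3.7, 1.2]
gripper_width: 0.003
```

Emit:
play_rows:
  commands:
    - {"fingers":1,"tx":0,"ty":0,"tz":-0.011,"ax":0,"ay":0,"az":0}
    - {"fingers":1,"tx":0,"ty":0,"tz":-0.022,"ax":0,"ay":0,"az":0}
    - {"fingers":1,"tx":0,"ty":0,"tz":-0.033,"ax":0,"ay":0,"az":0}
    - {"fingers":1,"tx":0,"ty":0,"tz":-0.044,"ax":0,"ay":0,"az":0}
    - {"fingers":1,"tx":0,"ty":0,"tz":-0.055,"ax":0,"ay":0,"az":0}

```text
time_s: 18.15
tcp_pos: [0.5261, 0.239, 0.2128]
ee_rot: [[0.0, -1.0, 0.001], [0.0, 0.001, 1.0], [-1.0, -0.0, 0.0]]
wrist_force: [2.9, 2.3, -0.0]
gripper_width: 0.002
```

Emit:
play_rows:
  commands:
    - {"fingers":1,"tx":0,"ty":0,"tz":-0.011,"ax":0,"ay":0,"az":0}
    - {"fingers":1,"tx":0,"ty":0,"tz":-0.022,"ax":0,"ay":0,"az":0}
    - {"fingers":1,"tx":0,"ty":0,"tz":-0.033,"ax":0,"ay":0,"az":0}
    - {"fingers":1,"tx":0,"ty":0,"tz":-0.044,"ax":0,"ay":0,"az":0}
    - {"fingers":1,"tx":0,"ty":0,"tz":-0.055,"ax":0,"ay":0,"az":0}

```text
time_s: 18.57
tcp_pos: [0.5259, 0.1978, 0.2129]
ee_rot: [[-0.0, -1.0, 0.001], [-0.0, 0.001, 1.0], [-1.0, 0.0, -0.0]]
wrist_force: [2.5, 3.5, -0.5]
gripper_width: 0.003
```

Emit:
play_rows:
  commands:
    - {"fingers":1,"tx":0,"ty":0,"tz":-0.011,"ax":0,"ay":0,"az":0}
    - {"fingers":1,"tx":0,"ty":0,"tz":-0.022,"ax":0,"ay":0,"az":0}
    - {"fingers":1,"tx":0,"ty":0,"tz":-0.032,"ax":0,"ay":0,"az":0}
    - {"fingers":1,"tx":0,"ty":0,"tz":-0.04,"ax":0,"ay":0,"az":0}
    - {"fingers":1,"tx":0,"ty":0,"tz":-0.046,"ax":0,"ay":0,"az":0}

```text
time_s: 18.98
tcp_pos: [0.5257, 0.1631, 0.213]
ee_rot: [[-0.001, -1.0, 0.001], [-0.0, 0.001, 1.0], [-1.0, 0.001, -0.0]]
wrist_force: [0.8, 3.2, -0.8]
gripper_width: 0.005
```

```bash
python3 f.py
```

```text
[0.5251 0.1626 0.2128] [ 0.05  0.02 -0.01] [[0.2, -0.3, 0.3], [-0.6, 0.3, 0.2], [0.5, 0.1, -0.4]] 19.1333
```

Emit:
play_rows:
  commands:
    - {"fingers":1,"tx":0,"ty":0,"tz":-0.006,"ax":0,"ay":0,"az":0}
    - {"fingers":1,"tx":0,"ty":0,"tz":-0.012,"ax":0,"ay":0,"az":0}
    - {"fingers":1,"tx":0,"ty":0,"tz":-0.018,"ax":0,"ay":0,"az":0}
    - {"fingers":1,"tx":0,"ty":0,"tz":-0.023,"ax":0,"ay":0,"az":0}
    - {"fingers":1,"tx":0,"ty":0,"tz":-0.028,"ax":0,"ay":0,"az":0}

```text
time_s: 19.55
tcp_pos: [0.5255, 0.1427, 0.2127]
ee_rot: [[-0.001, -1.0, 0.001], [-0.0, 0.001, 1.0], [-1.0, 0.001, -0.0]]
wrist_force: [-1.8, 4.0, 0.3]
gripper_width: 0.004
```

Emit:
play_rows:
  commands:
    - {"fingers":1,"tx":0,"ty":0,"tz":-0.004,"ax":0,"ay":0,"az":0}
    - {"fingers":1,"tx":0,"ty":0,"tz":-0.008,"ax":0,"ay":0,"az":0}
    - {"fingers":1,"tx":0,"ty":0,"tz":-0.012,"ax":0,"ay":0,"az":0}
    - {"fingers":1,"tx":0,"ty":0,"tz":-0.016,"ax":0,"ay":0,"az":0}
    - {"fingers":1,"tx":0,"ty":0,"tz":-0.02,"ax":0,"ay":0,"az":0}

```text
time_s: 19.97
tcp_pos: [0.5256, 0.1314, 0.2127]
ee_rot: [[0.001, -1.0, 0.001], [0.007, 0.001, 1.0], [-1.0, -0.0, 0.007]]
wrist_force: [-6.1, 16.6, 0.8]
gripper_width: 0.005
```

Emit:
play_rows:
  commands:
    - {"fingers":1,"tx":0,"ty":0,"tz":-0.003,"ax":0,"ay":0,"az":0}
    - {"fingers":1,"tx":0,"ty":0,"tz":-0.006,"ax":0,"ay":0,"az":0}
    - {"fingers":1,"tx":0,"ty":0,"tz":-0.009,"ax":0,"ay":0,"az":0}
    - {"fingers":1,"tx":0,"ty":0,"tz":-0.012,"ax":0,"ay":0,"az":0}

```text
time_s: 20.3
tcp_pos: [0.5256, 0.1199, 0.2127]
ee_rot: [[-0.001, -1.0, 0.0], [0.001, 0.0, 1.0], [-1.0, 0.001, 0.001]]
wrist_force: [-1.0, 0.9, -0.8]
gripper_width: 0.01
```

```bash
python3 f.py
python3 - <<'E'
from h import *
s=r.sense();w=viewer.capture('wrist');q=viewer.capture('side')
o=np.zeros((384,800,3),'uint8');o[:,:512]=w['image'];c=q['image'][150:330,190:325];o[:,512:]=cv2.resize(c,(288,384));
cv2.imwrite('pics/g2.png',o[...,::-1])
E
```

```text
[0.526  0.1186 0.2131] [-0.29  0.04 -0.12] [[-0.1, -0.4, 0.3], [-1.0, -0.2, -0.5], [0.2, 0.7, -0.2]] 20.45
```

View pics/g2.png

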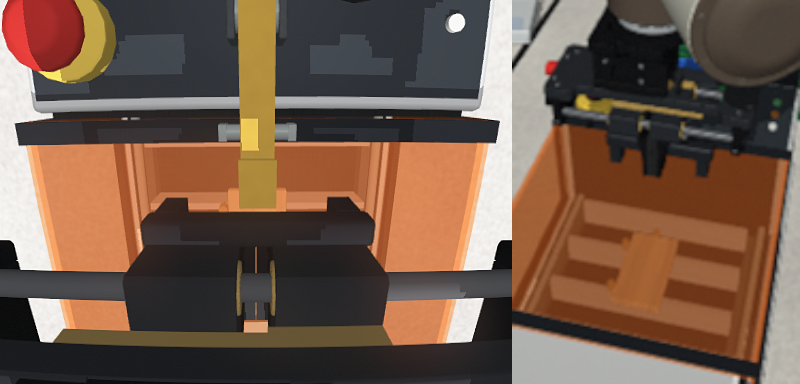

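Run:
```python
from h import *
s=r.sense();w=viewer.capture('wrist')
print(s['tcp_pos'],onz(w,[[258,228],[258,132],[258,212]],.22,s)[:,:2])
s1=dict(s);s1['tcp_pos']=[.5258,.3753,.3207]
print(onz(w,[[258,141],[258,84],[258,132]],.22,s1)[:,:2])
for n in('latch','guard'):
    for q in spotter.find_in(n,w)[:1]:print(n,q)
```

```text
[0.52616927 0.11850853 0.21311721] [[0.52439235 0.09629772]
 [0.52441752 0.05331929]
 [0.52439787 0.08858464]]
[[0.52317043 0.32921808]
 [0.52318448 0.28830591]
 [0.52317331 0.32252812]]
latch {'uv': [258.9, 97.8], 'score': 0.55}
guard {'uv': [276.3, 189.5], 'score': 0.76}
```

Emit:
play_rows:
  commands:
    - {"fingers":1,"tx":0,"ty":0,"tz":-0.0015,"ax":0,"ay":0,"az":0}
    - {"fingers":1,"tx":0,"ty":0,"tz":-0.003,"ax":0,"ay":0,"az":0}
    - {"fingers":1,"tx":0,"ty":0,"tz":-0.0045,"ax":0,"ay":0,"az":0}
    - {"fingers":1,"tx":0,"ty":0,"tz":-0.0045,"ax":0,"ay":0,"az":0}

```text
time_s: 21.03
tcp_pos: [0.5261, 0.1158, 0.213]
ee_rot: [[0.0, -1.0, 0.001], [0.0, 0.001, 1.0], [-1.0, -0.0, 0.0]]
wrist_force: [0.1, 1.5, -1.0]
gripper_width: 0.003
```

Emit:
play_rows:
  commands:
    - {"fingers":1,"tx":0,"ty":0,"tz":-0.0015,"ax":0,"ay":0,"az":0}
    - {"fingers":1,"tx":0,"ty":0,"tz":-0.003,"ax":0,"ay":0,"az":0}
    - {"fingers":1,"tx":0,"ty":0,"tz":-0.003,"ax":0,"ay":0,"az":0}

```text
time_s: 21.28
tcp_pos: [0.5262, 0.1153, 0.2131]
ee_rot: [[0.001, -1.0, 0.001], [0.004, 0.001, 1.0], [-1.0, -0.001, 0.004]]
wrist_force: [-1.5, 7.4, 0.4]
gripper_width: 0.007
```

```bash
python3 f.py
```

```text
[0.5262 0.1153 0.2131] [-0.93  7.96  0.18] [[-1.0, 8.2, -0.1], [-0.7, 7.9, 0.5], [-1.1, 7.8, 0.1]] 21.4333
```

Emit:
play_rows:
  commands:
    - {"fingers":1,"tx":0,"ty":0,"tz":-0.001,"ax":0,"ay":0,"az":0}
    - {"fingers":1,"tx":0,"ty":0,"tz":-0.002,"ax":0,"ay":0,"az":0}
    - {"fingers":1,"tx":0,"ty":0,"tz":-0.002,"ax":0,"ay":0,"az":0}

```text
time_s: 21.68
tcp_pos: [0.5262, 0.1152, 0.2131]
ee_rot: [[0.002, -1.0, 0.0], [0.006, 0.0, 1.0], [-1.0, -0.002, 0.006]]
wrist_force: [-3.0, 12.1, 1.0]
gripper_width: 0.005
```

```bash
python3 f.py
```

```text
[0.5262 0.1152 0.2131] [-3.08 11.9   0.73] [[-3.4, 12.1, 1.4], [-2.8, 12.2, 1.0], [-3.0, 11.4, -0.2]] 21.8333
```

Emit:
play_rows:
  commands:
    - {"fingers":1,"tx":0,"ty":0,"tz":0.01,"ax":0,"ay":0,"az":0}
    - {"fingers":1,"tx":0,"ty":0,"tz":0.025,"ax":0,"ay":0,"az":0}
    - {"fingers":1,"tx":-0.03,"ty":0,"tz":0.025,"ax":0,"ay":0,"az":0}
    - {"fingers":1,"tx":-0.07,"ty":0,"tz":0.025,"ax":0,"ay":0,"az":0}
    - {"fingers":1,"tx":-0.11,"ty":0,"tz":0.025,"ax":0,"ay":0,"az":0}

```text
time_s: 22.25
tcp_pos: [0.5255, 0.1305, 0.2957]
ee_rot: [[-0.003, -1.0, 0.001], [-0.003, 0.001, 1.0], [-1.0, 0.003, -0.003]]
wrist_force: [0.7, 0.1, 0.3]
gripper_width: 0.006
```

Emit:
play_rows:
  commands:
    - {"fingers":1,"tx":-0.02,"ty":0,"tz":-0.03,"ax":0,"ay":0,"az":0}
    - {"fingers":1,"tx":-0.035,"ty":0,"tz":-0.07,"ax":0,"ay":0,"az":0}
    - {"fingers":1,"tx":-0.035,"ty":0,"tz":-0.11,"ax":0,"ay":0,"az":0}
    - {"fingers":1,"tx":-0.035,"ty":0,"tz":-0.145,"ax":0,"ay":0,"az":0}
    - {"fingers":1,"tx":-0.035,"ty":0,"tz":-0.155,"ax":0,"ay":0,"az":0}

```text
time_s: 22.67
tcp_pos: [0.5254, 0.0117, 0.3221]
ee_rot: [[-0.0, -1.0, 0.004], [-0.001, 0.004, 1.0], [-1.0, 0.0, -0.001]]
wrist_force: [0.2, 1.1, -0.2]
gripper_width: 0.005
```

```bash
python3 f.py
python3 - <<'E'
from h import *
import json
s=r.sense();w=viewer.capture('wrist')
json.dump({k:np.array(v).tolist() for k,v in {**w,**s}.items() if k!='image'},open('w4.json','w'))
for n in('fan_tip','start_top'):
    for q in spotter.find_in(n,w)[:2]:print(n,q)
cv2.imwrite('pics/t1.png',cv2.resize(w['image'][...,::-1],(800,600),interpolation=cv2.INTER_CUBIC))
E
```

```text
[0.5257 0.0131 0.3217] [0.34 0.01 0.07] [[-0.2, 0.3, 0.4], [1.2, -0.3, 0.1], [0.0, -0.0, -0.4]] 22.8167
fan_tip {'uv': [213.3, 133.2], 'score': 0.72}
fan_tip {'uv': [256.8, 159.7], 'score': 0.37}
start_top {'uv': [316.2, 137.7], 'score': 0.8}
```

View pics/t1.png

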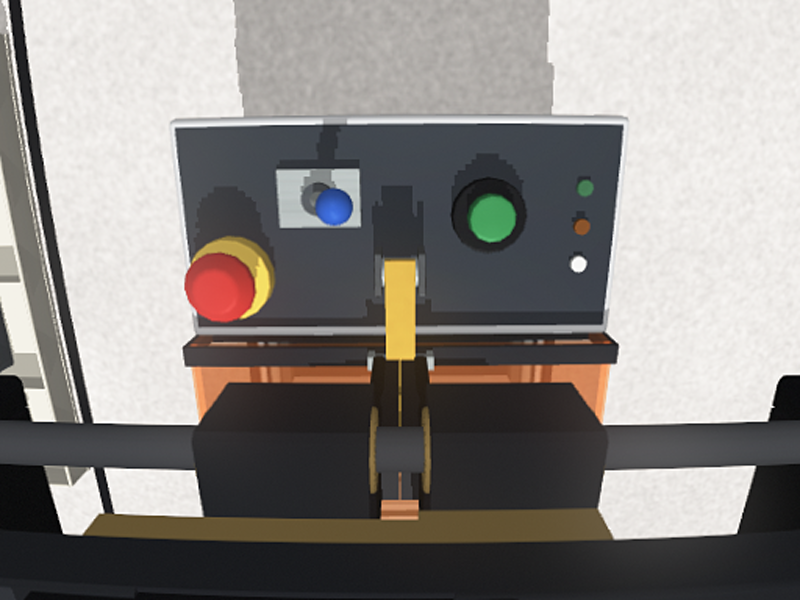

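Picture 9: blue ball at (334,207) leaning to −x, green button at (493,217), latch bar lying over the striker.

Run:
```python
from h import *
import json
d=json.load(open('w4.json'));a=1/1.5625
print('fan',onz(d,[334*a,207*a],.218,d),'start',onz(d,[493*a,217.5*a],.194,d), 'estop',onz(d,[221*a,287*a],.21,d))
```

```text
fan [[ 0.55634854 -0.03804225  0.218     ]] start [[ 0.47509535 -0.02950643  0.194     ]] estop [[0.61834684 0.00390215 0.21      ]]
```

Emit:
play_rows:
  commands:
    - {"fingers":1,"tx":0,"ty":0.0064,"tz":-0.036,"ax":0,"ay":0,"az":0}
    - {"fingers":1,"tx":0.01,"ty":0.0128,"tz":-0.0713,"ax":0,"ay":0,"az":0}
    - {"fingers":1,"tx":0.05,"ty":0.0128,"tz":-0.0713,"ax":0,"ay":0,"az":0}
    - {"fingers":1,"tx":0.08,"ty":0.0128,"tz":-0.0713,"ax":0,"ay":0,"az":0}
    - {"fingers":1,"tx":0.08,"ty":0.0128,"tz":-0.0713,"ax":0,"ay":0,"az":0}

```text
time_s: 23.38
tcp_pos: [0.5135, -0.0385, 0.257]
ee_rot: [[-0.01, -1.0, 0.001], [-0.0, 0.001, 1.0], [-1.0, 0.01, -0.0]]
wrist_force: [-0.3, -0.8, -0.3]
gripper_width: 0.003
```

Emit:
play_rows:
  commands:
    - {"fingers":1,"tx":0.02,"ty":0,"tz":0,"ax":0,"ay":0,"az":0}
    - {"fingers":1,"tx":0.04,"ty":0,"tz":0,"ax":0,"ay":0,"az":0}
    - {"fingers":1,"tx":0.05,"ty":0,"tz":0,"ax":0,"ay":0,"az":0}
    - {"fingers":1,"tx":0.05,"ty":0,"tz":0,"ax":0,"ay":0,"az":0}

```text
time_s: 23.72
tcp_pos: [0.5159, -0.0384, 0.2234]
ee_rot: [[-0.003, -1.0, -0.0], [-0.001, -0.0, 1.0], [-1.0, 0.003, -0.001]]
wrist_force: [-0.7, 0.2, -0.6]
gripper_width: 0.006
```

```bash
python3 f.py
```

```text
[ 0.5169 -0.0386  0.2251] [ 0.77 -0.15  0.25] [[1.5, -0.3, -0.5], [-0.1, -0.2, 0.5], [0.9, 0.1, 0.7]] 23.8667
```

Emit:
play_rows:
  commands:
    - {"fingers":1,"tx":0,"ty":-0.006,"tz":0,"ax":0,"ay":0,"az":0}
    - {"fingers":1,"tx":0,"ty":-0.012,"tz":0,"ax":0,"ay":0,"az":0}
    - {"fingers":1,"tx":0,"ty":-0.018,"tz":0,"ax":0,"ay":0,"az":0}
    - {"fingers":1,"tx":0,"ty":-0.024,"tz":0,"ax":0,"ay":0,"az":0}
    - {"fingers":1,"tx":0,"ty":-0.03,"tz":0,"ax":0,"ay":0,"az":0}

```text
time_s: 24.28
tcp_pos: [0.5394, -0.0391, 0.2244]
ee_rot: [[0.0, -1.0, 0.001], [-0.0, 0.001, 1.0], [-1.0, -0.0, -0.0]]
wrist_force: [-0.6, 0.7, 0.1]
gripper_width: 0.005
```

Emit:
play_rows:
  commands:
    - {"fingers":1,"tx":0,"ty":-0.006,"tz":0,"ax":0,"ay":0,"az":0}
    - {"fingers":1,"tx":0,"ty":-0.012,"tz":0,"ax":0,"ay":0,"az":0}
    - {"fingers":1,"tx":0,"ty":-0.018,"tz":0,"ax":0,"ay":0,"az":0}
    - {"fingers":1,"tx":0,"ty":-0.024,"tz":0,"ax":0,"ay":0,"az":0}
    - {"fingers":1,"tx":0,"ty":-0.03,"tz":0,"ax":0,"ay":0,"az":0}

```text
time_s: 24.7
tcp_pos: [0.5617, -0.0391, 0.2242]
ee_rot: [[0.0, -1.0, 0.001], [-0.0, 0.001, 1.0], [-1.0, -0.0, -0.0]]
wrist_force: [-2.0, -0.7, 1.3]
gripper_width: 0.005
```

```bash
python3 f.py
```

```text
[ 0.5623 -0.039   0.2241] [-0.25 -0.26  0.75] [[-0.8, -0.1, 1.3], [-0.4, -0.6, 0.6], [0.5, -0.1, 0.3]] 24.85
```

Emit:
play_rows:
  commands:
    - {"fingers":1,"tx":0,"ty":-0.003,"tz":0,"ax":0,"ay":0,"az":0}
    - {"fingers":1,"tx":0,"ty":-0.006,"tz":0,"ax":0,"ay":0,"az":0}
    - {"fingers":1,"tx":0,"ty":-0.008,"tz":0,"ax":0,"ay":0,"az":0}
    - {"fingers":1,"tx":0,"ty":-0.01,"tz":0,"ax":0,"ay":0,"az":0}

```text
time_s: 25.18
tcp_pos: [0.568, -0.039, 0.2237]
ee_rot: [[-0.002, -1.0, 0.001], [0.0, 0.001, 1.0], [-1.0, 0.002, 0.0]]
wrist_force: [-2.1, -0.1, -1.2]
gripper_width: 0.011
```

```bash
python3 f.py
python3 - <<'E'
from h import *
w=viewer.capture('wrist')
q=spotter.find_in('fan_tip',w)[:2];print(q)
s=r.sense()
for x in (q or []): print(onz(w,x['uv'],.218,s))
E
```

```text
[ 0.5685 -0.0391  0.2238] [-1.88 -0.19 -0.75] [[-1.8, -0.5, -0.9], [-1.8, -0.8, -0.8], [-2.1, 0.7, -0.6]] 25.3333
[{'uv': [231.2, 244.2], 'score': 0.51}, {'uv': [436.4, 338.9], 'score': 0.44}]
[[ 0.58019408 -0.04680917  0.218     ]]
[[0.46251561 0.0155355  0.218     ]]
```

Emit:
play_rows:
  commands:
    - {"fingers":1,"tx":0,"ty":-0.001,"tz":0,"ax":0,"ay":0,"az":0}
    - {"fingers":1,"tx":0,"ty":-0.002,"tz":0,"ax":0,"ay":0,"az":0}
    - {"fingers":1,"tx":0,"ty":-0.003,"tz":0,"ax":0,"ay":0,"az":0}
    - {"fingers":1,"tx":0,"ty":-0.003,"tz":0,"ax":0,"ay":0,"az":0}

```text
time_s: 25.77
tcp_pos: [0.5697, -0.0392, 0.224]
ee_rot: [[-0.004, -1.0, 0.001], [-0.0, 0.001, 1.0], [-1.0, 0.004, -0.0]]
wrist_force: [-5.4, 0.5, 0.9]
gripper_width: 0.006
```

```bash
python3 f.py
```

```text
[ 0.5697 -0.0392  0.224 ] [-5.44  0.97  0.95] [[-5.4, 0.6, 0.3], [-5.5, 1.2, 1.2], [-5.4, 1.1, 1.3]] 25.9167
```

The lever is against its stop (5.4 N at 0.5697). Backing off, then a look at the fan and latch before pressing start.

Emit:
play_rows:
  commands:
    - {"fingers":1,"tx":0,"ty":0.02,"tz":0,"ax":0,"ay":0,"az":0}
    - {"fingers":1,"tx":-0.03,"ty":0.04,"tz":0,"ax":0,"ay":0,"az":0}
    - {"fingers":1,"tx":-0.08,"ty":0.06,"tz":0.02,"ax":0,"ay":0,"az":0}
    - {"fingers":1,"tx":-0.12,"ty":0.06,"tz":0.05,"ax":0,"ay":0,"az":0}
    - {"fingers":1,"tx":-0.128,"ty":0.06,"tz":0.065,"ax":0,"ay":0,"az":0}

```text
time_s: 26.33
tcp_pos: [0.5293, 0.011, 0.3279]
ee_rot: [[0.016, -1.0, -0.001], [0.002, -0.001, 1.0], [-1.0, -0.016, 0.002]]
wrist_force: [0.9, -0.1, 1.0]
gripper_width: 0.005
```

```bash
python3 f.py
python3 - <<'E'
from h import *
s=r.sense();w=viewer.capture('wrist');S=viewer.capture('side')
print(s['tcp_pos'],'start px 0.194',proj(w,[(.4751,-.0295,.194),(.591,-.038,.218)],s))
for n,z in(('fan_tip',.218),('start_top',.194)):
    for q in spotter.find_in(n,w)[:1]:print(n,q,onz(w,q['uv'],z,s))
o=np.zeros((384,800,3),'uint8');o[:,:512]=w['image'];c=S['image'][150:330,190:325];o[:,512:]=cv2.resize(c,(288,384));
cv2.imwrite('pics/t2.png',o[...,::-1])
E
```

```text
[0.5281 0.0115 0.3238] [-0.26  0.41 -0.27] [[-0.6, 1.0, 1.1], [-0.5, -0.2, -0.5], [0.4, 0.4, -1.4]] 26.4833
[0.52708502 0.01069017 0.32140994] start px 0.194 [[317.75293015 143.36153459]
 [170.77786678 136.97423505]]
fan_tip {'uv': [182.0, 134.9], 'score': 0.57} [[ 0.58233185 -0.03951734  0.218     ]]
start_top {'uv': [316.2, 144.1], 'score': 0.75} [[ 0.47636678 -0.02887617  0.194     ]]
```

View pics/t2.png

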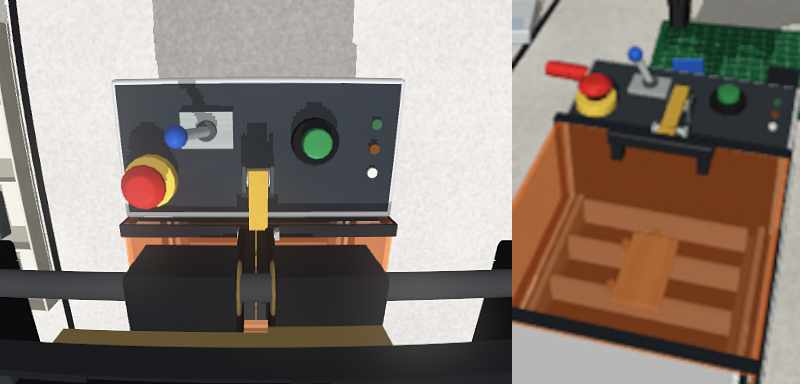

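Run:
```python
from h import *
import json
s=r.sense();w=viewer.capture('wrist')
def ball(im):
    h=cv2.cvtColor(im,cv2.COLOR_RGB2HSV);m=cv2.inRange(h,(105,150,60),(125,255,255))
    n,l,st,c=cv2.connectedComponentsWithStats(m);i=1+np.argmax(st[1:,4]);return c[i],st[i]
from scipy.optimize import least_squares
b,st=ball(w['image']);print(b,st)
d=json.load(open('w4.json'));im=cv2.resize(cv2.imread('pics/t1.png')[...,::-1],(512,384),interpolation=cv2.INTER_AREA);b0,st0=ball(im);print(b0,st0)
# solve pivot x,y and angles on/off
f=lambda v:np.r_[proj(d,[(v[0]+.04*np.sin(-.45),v[1],.182+.04*np.cos(.45))],d)[0]-b0, proj(w,[(v[0]+.04*np.sin(v[2]),v[1],.182+.04*np.cos(v[2]))],s)[0]-b]
q=least_squares(f,[.573,-.038,.4],x_scale=[.01,.01,.1]);print(q.x,q.fun,'fan',q.x[2]+.45)
```

```text
[171.91183295 139.4037123 ] [161 128  23  24 431]
[213.28605769 131.875     ] [202 121  23  23 416]
[ 0.57407747 -0.03858911  0.33112946] [ 0.00548248 -0.12073237 -0.00518061  0.1204983 ] fan 0.7811294552666055
```

Run:
```python
from h import *
from scipy.optimize import least_squares
S=viewer.capture('side');T=viewer.capture('top')
def ball(im,x0,y0,x1,y1):
    h=cv2.cvtColor(im[y0:y1,x0:x1],cv2.COLOR_RGB2HSV);m=cv2.inRange(h,(105,130,60),(125,255,255))
    n,l,st,c=cv2.connectedComponentsWithStats(m);i=1+np.argmax(st[1:,4]);return c[i]+[x0,y0],st[i]
I0=cv2.imread('pics/side0.png')[...,::-1]
b0,a=ball(I0,245,168,266,186);print(b0,a)
b1,a=ball(S['image'],232,163,262,185);print(b1,a)
J0=cv2.imread('pics/top0.png')[...,::-1];t0,a=ball(J0,250,175,268,195);print(t0,a)
t1,a=ball(T['image'],250,160,268,195);print(t1,a)
P=lambda v,a:[(v[0]+.04*np.sin(a),v[1],.182+.04*np.cos(a))]
g=lambda v:np.r_[proj(S,P(v,-.45))[0]-b0,proj(S,P(v,v[2]))[0]-b1]
q=least_squares(g,[.573,-.038,.4],x_scale=[.01,.01,.1]);print(q.x,q.fun,'fan side',q.x[2]+.45)
g=lambda v:np.r_[proj(T,P(v,-.45))[0]-t0,proj(T,P(v,v[2]))[0]-t1]
q=least_squares(g,[.573,-.038,.4],x_scale=[.01,.01,.1]);print(q.x,q.fun,'fan top',q.x[2]+.45)
```

```text
[259.67567568 176.        ] [12  5  7  7 37]
[247.32258065 175.09677419] [13  9  6  7 31]
[256.93877551 185.44897959] [ 4  7  7  8 49]
[256.72222222 171.24074074] [ 3  8  9  8 54]
[ 0.57549446 -0.03911651  0.37647554] [ 0.12669021  0.636638   -0.12761857 -0.65270004] fan side 0.8264755373334209
[ 0.57438359 -0.03772102  0.33496925] [ 0.03470781 -0.00035712 -0.03478736  0.00035607] fan top 0.7849692452377918
```

The fan measures only about 0.78–0.83 rad from three views, so it isn't clearly fully on. I'll push again, slightly higher on the ball.

Emit:
play_rows:
  commands:
    - {"fingers":1,"tx":0.01,"ty":-0.012,"tz":-0.035,"ax":0,"ay":0,"az":0}
    - {"fingers":1,"tx":0.03,"ty":-0.024,"tz":-0.065,"ax":0,"ay":0,"az":0}
    - {"fingers":1,"tx":0.075,"ty":-0.0253,"tz":-0.065,"ax":0,"ay":0,"az":0}
    - {"fingers":1,"tx":0.11,"ty":-0.0253,"tz":-0.065,"ax":0,"ay":0,"az":0}
    - {"fingers":1,"tx":0.117,"ty":-0.0253,"tz":-0.065,"ax":0,"ay":0,"az":0}

```text
time_s: 27.25
tcp_pos: [0.5421, -0.04, 0.2271]
ee_rot: [[-0.01, -1.0, 0.003], [-0.0, 0.003, 1.0], [-1.0, 0.01, -0.0]]
wrist_force: [-0.4, 0.9, -0.4]
gripper_width: 0.006
```

Emit:
play_rows:
  commands:
    - {"fingers":1,"tx":0,"ty":-0.006,"tz":0,"ax":0,"ay":0,"az":0}
    - {"fingers":1,"tx":0,"ty":-0.013,"tz":0,"ax":0,"ay":0,"az":0}
    - {"fingers":1,"tx":0,"ty":-0.02,"tz":0,"ax":0,"ay":0,"az":0}
    - {"fingers":1,"tx":0,"ty":-0.027,"tz":0,"ax":0,"ay":0,"az":0}
    - {"fingers":1,"tx":0,"ty":-0.032,"tz":0,"ax":0,"ay":0,"az":0}

```text
time_s: 27.67
tcp_pos: [0.5705, -0.0388, 0.2339]
ee_rot: [[0.003, -1.0, 0.0], [0.0, 0.0, 1.0], [-1.0, -0.003, 0.0]]
wrist_force: [-1.8, -0.2, 1.7]
gripper_width: 0.003
```

```bash
python3 f.py
```

```text
[ 0.5698 -0.0389  0.2332] [-0.29 -0.39 -0.04] [[0.2, -0.6, -0.5], [-1.0, -0.1, 1.0], [-0.0, -0.5, -0.6]] 27.8167
```

Emit:
play_rows:
  commands:
    - {"fingers":1,"tx":0,"ty":-0.002,"tz":0,"ax":0,"ay":0,"az":0}
    - {"fingers":1,"tx":0,"ty":-0.004,"tz":0,"ax":0,"ay":0,"az":0}
    - {"fingers":1,"tx":0,"ty":-0.005,"tz":0,"ax":0,"ay":0,"az":0}
    - {"fingers":1,"tx":0,"ty":-0.005,"tz":0,"ax":0,"ay":0,"az":0}

```text
time_s: 28.15
tcp_pos: [0.5708, -0.0391, 0.2326]
ee_rot: [[-0.005, -1.0, 0.001], [-0.0, 0.001, 1.0], [-1.0, 0.005, -0.0]]
wrist_force: [-6.3, 1.2, 4.7]
gripper_width: 0.007
```

```bash
python3 f.py
```

```text
[ 0.5708 -0.0391  0.2326] [-5.52  0.72  4.56] [[-5.9, 0.7, 5.1], [-5.2, 0.6, 4.8], [-5.5, 0.9, 3.8]] 28.3
```

Emit:
play_rows:
  commands:
    - {"fingers":1,"tx":0,"ty":0.02,"tz":0,"ax":0,"ay":0,"az":0}
    - {"fingers":1,"tx":-0.04,"ty":0.04,"tz":0.005,"ax":0,"ay":0,"az":0}
    - {"fingers":1,"tx":-0.08,"ty":0.08,"tz":0.01,"ax":0,"ay":0,"az":0}
    - {"fingers":1,"tx":-0.08,"ty":0.12,"tz":0.0127,"ax":0,"ay":0,"az":0}
    - {"fingers":1,"tx":-0.08,"ty":0.1307,"tz":0.0127,"ax":0,"ay":0,"az":0}

```text
time_s: 28.72
tcp_pos: [0.4724, -0.0293, 0.2949]
ee_rot: [[0.004, -1.0, 0.0], [0.002, 0.0, 1.0], [-1.0, -0.004, 0.002]]
wrist_force: [0.3, -0.4, -1.2]
gripper_width: 0.005
```

Emit:
play_rows:
  commands:
    - {"fingers":1,"tx":0,"ty":0,"tz":0,"ax":0,"ay":0,"az":0}
    - {"fingers":1,"tx":0,"ty":0,"tz":0,"ax":0,"ay":0,"az":0}

```text
time_s: 28.88
tcp_pos: [0.4749, -0.0294, 0.2927]
ee_rot: [[0.001, -1.0, 0.0], [0.0, 0.0, 1.0], [-1.0, -0.001, 0.0]]
wrist_force: [-0.0, 0.5, -0.7]
gripper_width: 0.005
```

```bash
python3 f.py
python3 - <<'E'
from h import *
from scipy.optimize import least_squares
s=r.sense();w=viewer.capture('wrist');S=viewer.capture('side')
def ball(im,x0,y0,x1,y1):
    h=cv2.cvtColor(im[y0:y1,x0:x1],cv2.COLOR_RGB2HSV);m=cv2.inRange(h,(105,130,60),(125,255,255))
    n,l,st,c=cv2.connectedComponentsWithStats(m)
    if n<2: return None,None
    i=1+np.argmax(st[1:,4]);return c[i]+[x0,y0],st[i]
print('side',ball(S['image'],232,163,262,185))
b,a=ball(w['image'],0,0,512,384);print(b,a, onz(w,b,.218,s) if b is not None else '')
print('pred ball .9/.78',proj(w,[(.5745+.04*np.sin(t),-.0386,.182+.04*np.cos(t)) for t in(.45,.33)],s).round(1).tolist())
for q in spotter.find_in('start_top',w)[:1]:print(q,onz(w,q['uv'],.194,s))
E
```

```text
[ 0.4755 -0.0294  0.292 ] [ 0.24 -0.15 -0.2 ] [[0.4, -0.5, -0.3], [0.1, 0.2, -0.4], [0.3, -0.1, 0.1]] 29.0333
side (array([247.32258065, 175.09677419]), array([13,  9,  6,  7, 31], dtype=int32))
[ 97.39566929 199.54133858] [ 85 188  26  24 508] [[ 0.58746117 -0.03853643  0.218     ]]
pred ball .9/.78 [[91.4, 199.5], [96.2, 200.3]]
{'uv': [256.2, 195.1], 'score': 0.58} [[ 0.47423062 -0.0340217   0.194     ]]
```

Run:
```python
from h import *
import json
d=json.load(open('w4.json'));a=1/1.5625
P=onz(d,np.array([[277,169],[360,169],[361,228],[278,228]])*a,.174,d);print(P.round(4),P.mean(0))
im=cv2.imread('pics/t1.png')[110:300,160:440];im2=cv2.imread('pics/t2.png')[70:220,100:320]
o=np.zeros((500,800,3),'uint8');o[:271,:400]=cv2.resize(im,(400,271));o[:273,400:]=cv2.resize(im2,(400,273));cv2.imwrite('pics/x.png',o)
```

```text
[[ 0.593  -0.0543  0.174 ]
 [ 0.5467 -0.0539  0.174 ]
 [ 0.5469 -0.0209  0.174 ]
 [ 0.5947 -0.0212  0.174 ]] [ 0.57031122 -0.03754074  0.174     ]
```

The base plate centre puts the pivot at x ≈ 0.570, so the ball at 0.587 means a lean of about +0.44. Together with the hard stop felt twice, that means the fan is fully on. Now start.

Emit:
play_rows:
  commands:
    - {"fingers":1,"tx":0.03,"ty":0,"tz":0,"ax":0,"ay":0,"az":0}
    - {"fingers":1,"tx":0.06,"ty":0,"tz":0,"ax":0,"ay":0,"az":0}
    - {"fingers":1,"tx":0.085,"ty":0,"tz":0,"ax":0,"ay":0,"az":0}
    - {"fingers":1,"tx":0.097,"ty":0,"tz":0,"ax":0,"ay":0,"az":0}
    - {"fingers":1,"tx":0.097,"ty":0,"tz":0,"ax":0,"ay":0,"az":0}

```text
time_s: 29.6
tcp_pos: [0.4737, -0.0297, 0.2174]
ee_rot: [[-0.005, -1.0, 0.001], [-0.001, 0.001, 1.0], [-1.0, 0.005, -0.001]]
wrist_force: [-0.5, 0.6, -0.4]
gripper_width: 0.005
```

Emit:
play_rows:
  commands:
    - {"fingers":1,"tx":0.002,"ty":0,"tz":0,"ax":0,"ay":0,"az":0}
    - {"fingers":1,"tx":0.004,"ty":0,"tz":0,"ax":0,"ay":0,"az":0}
    - {"fingers":1,"tx":0.006,"ty":0,"tz":0,"ax":0,"ay":0,"az":0}
    - {"fingers":1,"tx":0.009,"ty":0,"tz":0,"ax":0,"ay":0,"az":0}
    - {"fingers":1,"tx":0.012,"ty":0,"tz":0,"ax":0,"ay":0,"az":0}

```text
time_s: 30.02
tcp_pos: [0.4753, -0.0293, 0.2115]
ee_rot: [[0.002, -1.0, 0.001], [0.0, 0.001, 1.0], [-1.0, -0.002, 0.0]]
wrist_force: [0.7, 0.5, 2.2]
gripper_width: 0.01
```

Emit:
play_rows:
  commands:
    - {"fingers":1,"tx":0.001,"ty":0,"tz":0,"ax":0,"ay":0,"az":0}
    - {"fingers":1,"tx":0.002,"ty":0,"tz":0,"ax":0,"ay":0,"az":0}
    - {"fingers":1,"tx":0.003,"ty":0,"tz":0,"ax":0,"ay":0,"az":0}
    - {"fingers":1,"tx":0.003,"ty":0,"tz":0,"ax":0,"ay":0,"az":0}

```text
time_s: 30.35
tcp_pos: [0.4753, -0.0294, 0.209]
ee_rot: [[0.002, -1.0, 0.001], [0.0, 0.001, 1.0], [-1.0, -0.002, 0.0]]
wrist_force: [0.2, 1.1, 3.5]
gripper_width: 0.006
```

Emit:
play_rows:
  commands:
    - {"fingers":1,"tx":0.002,"ty":0,"tz":0,"ax":0,"ay":0,"az":0}
    - {"fingers":1,"tx":0.004,"ty":0,"tz":0,"ax":0,"ay":0,"az":0}
    - {"fingers":1,"tx":0.006,"ty":0,"tz":0,"ax":0,"ay":0,"az":0}
    - {"fingers":1,"tx":0.006,"ty":0,"tz":0,"ax":0,"ay":0,"az":0}

```text
time_s: 30.68
tcp_pos: [0.4754, -0.0294, 0.2072]
ee_rot: [[0.003, -1.0, -0.001], [-0.001, -0.001, 1.0], [-1.0, -0.003, -0.001]]
wrist_force: [-4.8, 2.9, 18.5]
gripper_width: 0.006
```

Bottomed out: TCP at 0.2072 and 18.5 N. Releasing and retreating, then a final check.

Emit:
play_rows:
  commands:
    - {"fingers":1,"tx":-0.01,"ty":0,"tz":0,"ax":0,"ay":0,"az":0}
    - {"fingers":1,"tx":-0.04,"ty":0,"tz":0,"ax":0,"ay":0,"az":0}
    - {"fingers":1,"tx":-0.08,"ty":0,"tz":0,"ax":0,"ay":0,"az":0}
    - {"fingers":1,"tx":-0.12,"ty":0,"tz":0,"ax":0,"ay":0,"az":0}
    - {"fingers":1,"tx":-0.15,"ty":0,"tz":0,"ax":0,"ay":0,"az":0}

```text
time_s: 31.1
tcp_pos: [0.4744, -0.0296, 0.3179]
ee_rot: [[-0.0, -1.0, 0.001], [-0.0, 0.001, 1.0], [-1.0, 0.0, -0.0]]
wrist_force: [0.5, 0.2, 0.7]
gripper_width: 0.006
```

Emit:
play_rows:
  commands:
    - {"fingers":1,"tx":-0.03,"ty":0.04,"tz":-0.03,"ax":0,"ay":0,"az":0}
    - {"fingers":1,"tx":-0.05,"ty":0.08,"tz":-0.07,"ax":0,"ay":0,"az":0}
    - {"fingers":1,"tx":-0.06,"ty":0.1,"tz":-0.1,"ax":0,"ay":0,"az":0}
    - {"fingers":1,"tx":-0.06,"ty":0.1,"tz":-0.1,"ax":0,"ay":0,"az":0}

```text
time_s: 31.43
tcp_pos: [0.3969, -0.1069, 0.3635]
ee_rot: [[0.003, -1.0, 0.004], [-0.0, 0.004, 1.0], [-1.0, -0.003, -0.0]]
wrist_force: [-0.5, -0.2, 0.1]
gripper_width: 0.006
```

```bash
python3 f.py
python3 - <<'E'
from h import *
T=viewer.capture('top');S=viewer.capture('side')
o=np.zeros((600,800,3),'uint8')
o[:,:420]=cv2.resize(T['image'][130:290,140:252],(420,600),interpolation=cv2.INTER_CUBIC)
o[:500,420:]=cv2.resize(S['image'][150:330,190:327],(380,500),interpolation=cv2.INTER_CUBIC)
cv2.imwrite('pics/end.png',o[...,::-1])
E
```

```text
[ 0.3986 -0.105   0.3613] [ 0.16  0.2  -0.16] [[-0.3, 0.6, -0.6], [0.3, 0.1, -0.4], [0.5, -0.0, 0.5]] 31.5833
```

View pics/end.png

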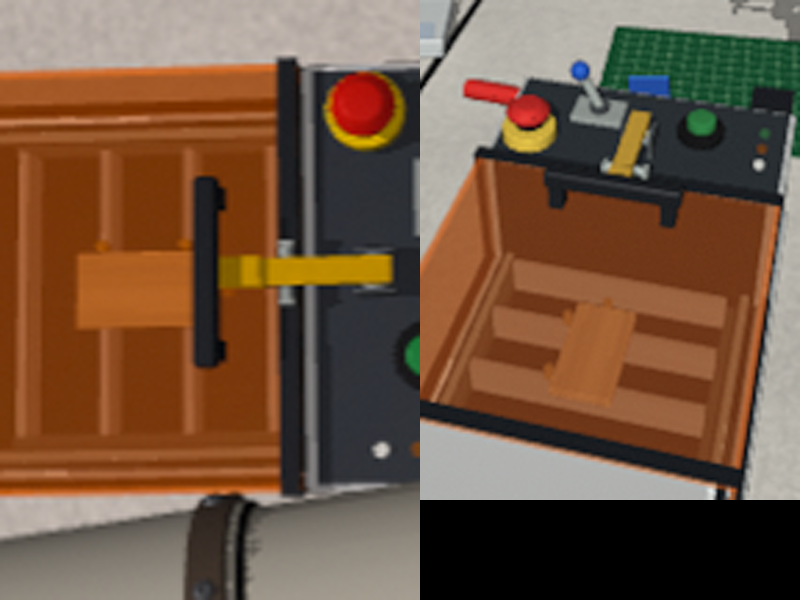

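```bash
python3 -c "
from station import job
print(job.finish_job())"
```

```text
the job is handed in; nothing more can be done
None
```

The job is done and handed in at about 31.6 s, with the arm raised clear of everything. No verdict was reported.

- **Blank:** It lies flat on the two middle slats against all three pins. I felt the contact in x, y and z, and pictures from before and after the guard closed show it flush and square.
- **Guard:** I pushed it shut in small steps. The force peaked at 16.6 N near the latch, then dropped to zero. A further gentle push met a hard stop at 12 N. The measured travel was about 0.233 m, and the latch nose lies over and behind the striker in the last picture.
- **Fan:** I pushed the lever to a hard stop twice, at about 5.5 N each time, and it did not move between the two. One check disagreed: three camera fits gave 0.78 to 0.83 rad instead of 0.90. Taking the base plate's centre as the pivot instead gives a lean of about +0.44, close to the fully-on 0.45. I treated it as fully on.
- **Start:** I pressed it last and it bottomed out: TCP at 0.2072 m, 18.5 N. It is out again in the final picture.

The other plates, the screwdriver and the emergency stop were not touched.

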